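Unload the drone battery charging hub into the carrying caddy

ROBOT

A 6-joint arm with a two-finger parallel gripper is mounted at the origin on the work surface. World frame = base frame: x ahead of the robot, y to its left, z up, the work surface at z = 0. Lengths are in m, angles in rad, forces in N, time in s.
With the tool pointing down it reaches from about 0.3 to 0.75 m from the base axis. Payload 8.5 kg.
Tool frame: the origin (TCP) lies on the centre line of the jaws, within the pads' length; the fingertips stand 11 mm ahead of it and the grasp point (between the pads) lies 8 mm behind it (tips_ahead is the distance from the TCP to the fingertips, in m); z points along the fingers, y is the line along which they close (so a half turn about z gives the same grasp; the last joint's range is limited). The gripper opens to 88 mm and grips with 3 to 60 N. Pads are 18 mm wide; open, the fingers measure 123 mm over their backs; the gripper's body (75 mm by 187 mm) begins 45 mm behind the grasp point.
Start: joints at [1.095, 0.381, 1.297, -0, 1.464, -0.215], TCP at [0.142, 0.531, 0.25] pointing down, gripper open.
Joint ranges: [-3.11, 3.11], [-0.89, 2.33], [0.22, 2.48], [-1.42, 4.56], [0.17, 2.85], [-2.88, 2.88]. Speed limits (rad/s): [2.39, 2.39, 3.14, 3.14, 3.14, 3.14].

INTERFACE

Orientations are given as a unit quaternion [x, y, z, w].
In Python, from workcell import sense, capture, sign_off, cut_out, tips_ahead gives the robot as it stands. The module is installed in compiled form; this text tells all that it offers.
- The arm moves only by the tool send_rows, never from a script. Its arguments are lists of equal length, an entry for each row: "dp": the shift along the tool's x, y, z in m, a list of three; "delta_rot": the turn, a rotation vector about the tool's x, y, z in rad, a list of three; "jaw": the closure in counts, from 0 (fully open) to 255 (shut). A call has exactly 8 rows; each row is the pose to reach, as a shift and turn from the pose commanded when the call began, along the tool's axes at that moment; what a row does not reach only later rows make up. A row lasts 1/12 s, in which the tool goes at most 41.7 mm and 7.16 degrees, less where a joint would pass 70% of its speed; a pose out of reach is approached as far as the arm can. A call with a gripper value outside its range is refused whole. The fingers move at their own pace and stop on an object; "force" is the grip in N (left out, the last holds). Time passes only in rows, so rows that repeat a pose let the fingers close, or fill a call up. It gives the time, the measured TCP pose, the force, the opening and the grip force at its end, in the units of the state.
- sense(): the state, without advancing time (a new reading comes with each control period).
- capture(name): name is "scene" or "top"; returns a dict with "color" (420x560x3 uint8, red, green, blue), "intrinsics" (3x3 intrinsics, pixels), "k1" (the pictures are not rectified: a ray, as slopes to the right and down, at radius r is drawn at 1 + k1 r^2 times it, then the intrinsics apply), "R" (3x3) and "t" (3): a world point X has camera coordinates R X + t. Camera axes: x right, y down, z forward; pixel columns grow to the right and rows downward; lengths in m; the calibration is good to about 2 mm. A picture is of the moment at which its call begins. There is no depth.
- sign_off(): hands the job in; it is judged then, once.
Trained networks look in a picture, given as the dict that the camera call returned (one of the last four; its "shot" number tells which), for a name from the list of things; names that differ only in an ending like _2 or _b are one class to them, and where a whole thing is asked for, a point or a joint stands for the part that bears it (a point fixed in the world has none). Each returns a list of dicts, best first, with "score" (0 to 1); they miss things now and then, are a little off and sometimes report something else, mostly with a low value. They report only what shows in the picture. A call takes as long as a camera call.
- cut_out(thing, picture): "pixels" (420x560 bool, what is visible of it) and "bbox" ([centre column, centre row, width, height] in pixels, round what is visible of it).
The state is a dict: "t": time; "qpos": joint angles; "joint_vel": joint speeds; "joint_efforts": joint torques, N m; "tcp_pos": TCP position; "orientation": TCP orientation; "contact_force": force on the tool from outside, world axes, zero at the start; "moment": the same for the moment, N m; "width": finger opening in m; "finger_force": force on a finger pad.
Only numpy, scipy, OpenCV 4.12 (cv2) and the standard library are available. Lean on these libraries where they do the work, as an engineer would, in place of code of your own. Each camera call takes 0.05 s, during which the arm holds its last target. There are 200 camera calls.

TASK

The drone batteries are charged: first switch the charging hub off at its rocker by pushing the raised, red-marked half down, then unload every battery in it. Each one is locked by a hidden spring latch, so push down the orange pedal in front of its bay until the battery pops up, then lift it out without forcing it and stand it upright on the floor of its own slot in the navy caddy, set down gently and not dropped. Leave the caddy standing on the bench with the hub off, and do not disturb the controller, the jar, the screwdriver or the screw tray.

Things in the scene. Friction and masses are not known exactly. Their poses are not given: they have to be found in the camera images.
- hub: fixed light-grey charging hub. Origin on the table at the middle of its row of four bays; x points away from its front (pedals on the -x side), y along the row. Block x -34 to 34 mm, y -110 to 180, 62 mm high; plinth 6 mm high in front, x -116 to -34. Four wells open upward, 39 mm (x) by 31 mm (y), at x 0, y -84, -28, 28, 84; numbered 1 to 4 in that order
- rocker (a joint): mains rocker switch on top of the hub's +y end, black, 50 mm long (x) by 26 mm wide, pivot at hub x 0, y 150, z 68 mm. 0 = on (far, +x half raised, with a red mark), 0.4 rad = off (far half pressed down). Needs about 2 N, stays where left.
- rocker_far (a point): point on the upper surface of the rocker's far half (+x), on the red mark, 17 mm from the pivot; it goes down about 7 mm when switched off
- caddy: loose navy carrying caddy, 58 mm (x) by 188 mm (y), 62 mm high, yellow grips on its two short ends (210 mm over all), 0.6 kg; origin at the centre of its underside. Four open slots in a row along its y, each 50 mm (x) by 42 mm (y) inside, walls 4 mm, floor 4 mm.
- pedal1 (a point): middle of the upper face of the orange release pedal of bay 1 (30 mm by 26 mm, 85 mm in front of the bay's centre, 27 mm above the table at rest)
- latch1 (a joint): spring latch of bay 1: 0 = locked, 0.19 rad = pedal fully down (13 mm). The hook lets go at about 0.07 to 0.13 rad; the pedal takes about 3 to 5 N and springs back when let go
- slot1 (a point): centre of the floor of caddy slot 1 (in the caddy frame x 0, y -69 mm, 4 mm up)
- pack1: drone battery, 112 mm tall, 0.15 kg; origin centre of underside, z up its length. Body 36 (x) by 28 mm (y); dark grip head 46 by 30 mm from 72 mm up. Upright in any hub bay, same yaw as the hub, or absent. Seated and locked: underside 12 mm above the table; a spring ejector lifts it 6 mm when its latch is pressed and carries it there, loose, when the pedal is let go
- pedal2 (a point): middle of the upper face of the orange release pedal of bay 2 (30 mm by 26 mm, 85 mm in front of the bay's centre, 27 mm above the table at rest)
- latch2 (a joint): spring latch of bay 2: 0 = locked, 0.19 rad = pedal fully down (13 mm). The hook lets go at about 0.07 to 0.13 rad; the pedal takes about 3 to 5 N and springs back when let go
- slot2 (a point): centre of the floor of caddy slot 2 (in the caddy frame x 0, y -23 mm, 4 mm up)
- pack2: drone battery, 112 mm tall, 0.15 kg; origin centre of underside, z up its length. Body 36 (x) by 28 mm (y); dark grip head 46 by 30 mm from 72 mm up. Upright in any hub bay, same yaw as the hub, or absent. Seated and locked: underside 12 mm above the table; a spring ejector lifts it 6 mm when its latch is pressed and carries it there, loose, when the pedal is let go
- pedal3 (a point): middle of the upper face of the orange release pedal of bay 3 (30 mm by 26 mm, 85 mm in front of the bay's centre, 27 mm above the table at rest)
- latch3 (a joint): spring latch of bay 3: 0 = locked, 0.19 rad = pedal fully down (13 mm). The hook lets go at about 0.07 to 0.13 rad; the pedal takes about 3 to 5 N and springs back when let go
- slot3 (a point): centre of the floor of caddy slot 3 (in the caddy frame x 0, y 23 mm, 4 mm up)
- pack3: drone battery, 112 mm tall, 0.15 kg; origin centre of underside, z up its length. Body 36 (x) by 28 mm (y); dark grip head 46 by 30 mm from 72 mm up. Upright in any hub bay, same yaw as the hub, or absent. Seated and locked: underside 12 mm above the table; a spring ejector lifts it 6 mm when its latch is pressed and carries it there, loose, when the pedal is let go
- pedal4 (a point): middle of the upper face of the orange release pedal of bay 4 (30 mm by 26 mm, 85 mm in front of the bay's centre, 27 mm above the table at rest)
- latch4 (a joint): spring latch of bay 4: 0 = locked, 0.19 rad = pedal fully down (13 mm). The hook lets go at about 0.07 to 0.13 rad; the pedal takes about 3 to 5 N and springs back when let go
- slot4 (a point): centre of the floor of caddy slot 4 (in the caddy frame x 0, y 69 mm, 4 mm up)
- pack4: drone battery, 112 mm tall, 0.15 kg; origin centre of underside, z up its length. Body 36 (x) by 28 mm (y); dark grip head 46 by 30 mm from 72 mm up. Upright in any hub bay, same yaw as the hub, or absent. Seated and locked: underside 12 mm above the table; a spring ejector lifts it 6 mm when its latch is pressed and carries it there, loose, when the pedal is let go
- controller: white drone remote controller lying on the mat, 95 by 165 mm, 55 mm high with its sticks; bystander, origin centre of underside
- paste_jar: small jar with green cap, 44 mm across, 42 mm high; bystander, origin centre of underside
- screwdriver: screwdriver about 150 mm long, lying; bystander
- screw_tray: clear divided screw tray, 90 by 120 mm, 22 mm high; bystander, origin centre of underside

How it is judged:
On the way:
1. the hub is switched off at its rocker (value of joint rocker above 0.3 rad), for 0.2 s.
At the end, for the whole second after the job is handed in: rocker off (above 0.3 rad); every present battery stands in a caddy slot: within 20 mm (x) and 88 mm (y) of the caddy's centre, underside under 12 mm above the caddy's underside, tilt under 0.2 rad, at rest; the caddy stands level on the bench, at rest (value of joint rocker above 0.3 rad and angle between caddy's own z axis and vertical below 0.06 rad and height (world z) of caddy below 0.01 m and linear speed of each of caddy, pack1, pack2, pack3, pack4 below 0.03 m/s and x of pack1 in the frame of caddy between -0.02 and 0.02 m and y of pack1 in the frame of caddy between -0.088 and 0.088 m and z of pack1 in the frame of caddy between -0.002 and 0.012 m and angle between each of pack1, pack2, pack3, pack4's own z axis and vertical below 0.2 rad and x of pack2 in the frame of caddy between -0.02 and 0.02 m and y of pack2 in the frame of caddy between -0.088 and 0.088 m and z of pack2 in the frame of caddy between -0.002 and 0.012 m and x of pack3 in the frame of caddy between -0.02 and 0.02 m and y of pack3 in the frame of caddy between -0.088 and 0.088 m and z of pack3 in the frame of caddy between -0.002 and 0.012 m and x of pack4 in the frame of caddy between -0.02 and 0.02 m and y of pack4 in the frame of caddy between -0.088 and 0.088 m and z of pack4 in the frame of caddy between -0.002 and 0.012 m); the robot touches nothing.
It fails at once if a battery is lifted out of its seat (over 18 mm) while the hub is still switched on (value of joint rocker below 0.2 rad and z of any of pack1, pack2, pack3, pack4 in the frame of hub above 0.03 m).
It fails at once if a battery is prised or forced against the hub (over 60 N) (contact force between hub and pack1 above 60 N or contact force between hub and pack2 above 60 N or contact force between hub and pack3 above 60 N or contact force between hub and pack4 above 60 N).
It fails at once if a battery is dropped (falls free faster than 0.5 m/s) ((linear speed of pack1 above 0.5 m/s and contact force between the fingers and pack1 below 0.05 N and z of pack1 in the frame of caddy above 0.015 m) or (linear speed of pack2 above 0.5 m/s and contact force between the fingers and pack2 below 0.05 N and z of pack2 in the frame of caddy above 0.015 m) or (linear speed of pack3 above 0.5 m/s and contact force between the fingers and pack3 below 0.05 N and z of pack3 in the frame of caddy above 0.015 m) or (linear speed of pack4 above 0.5 m/s and contact force between the fingers and pack4 below 0.05 N and z of pack4 in the frame of caddy above 0.015 m)).
It fails at once if the caddy is tipped (angle between caddy's own z axis and vertical above 0.35 rad).
It fails at once if the controller, jar, screwdriver or screw tray is moved more than 25 mm (distance of any of controller, paste_jar, screwdriver, screw_tray from where it was at the start of the episode above 0.025 m).
Of pack1, pack2, pack3, pack4 only 3 to 4 are there at a start; the rules pass over those that are not, and their reading is None.
At some moment in a run one of caddy may be knocked a few centimetres aside while the robot is not near it.
It also fails if it takes over 210 s, if anything falls off the work surface, if the arm or the gripper's body presses on something with over 40 N, if the wrist force passes 120 N, or if a joint passes its speed limit or range.

## Working session

There is one attempt and no reset: what is moved stays moved. The work goes in short steps, Python scripts to look and compute and a tool call to move; the robot and the scene stay as the last step left them, time stands still between calls to the robot, and variables do not carry over. Pictures are saved under pics/ and viewed, at most 14 in all, crops included, and the job is handed in when it is done.

Besides the shell and the picture viewer there is one more tool, called as name(argument=value, ...), one argument or row to a line, values as JSON. send_rows: Moves the arm, as the interface text tells. Its arguments: {"type":"object","properties":{"dp":{"type":"array"},"delta_rot":{"type":"array"},"jaw":{"type":"array"},"force":{"type":"number"}},"required":["dp","delta_rot","jaw"]}

```bash
mkdir -p pics
cat > h.py <<'E'
import numpy as np, cv2
from scipy.spatial.transform import Rotation as Ro
from workcell import sense, capture, sign_off, cut_out, tips_ahead
def save(p,n): cv2.imwrite('pics/'+n, p['color'][:,:,::-1])
def proj(p,X):
    X=np.atleast_2d(X); c=X@np.array(p['R']).T+np.array(p['t']); s=c[:,:2]/c[:,2:]
    s=s*(1+p['k1']*(s**2).sum(1,keepdims=True)); K=np.array(p['intrinsics'])
    return s@K[:2,:2].T+K[:2,2]
def ray(p,uv):
    K=np.array(p['intrinsics']); d=np.linalg.solve(K[:2,:2],np.array(uv,float)-K[:2,2]); s=d.copy()
    for _ in range(20): s=d/(1+p['k1']*(s@s))
    R=np.array(p['R']); o=-R.T@np.array(p['t']); v=R.T@np.array([s[0],s[1],1]); return o,v/np.linalg.norm(v)
def onz(p,uv,z):
    o,v=ray(p,uv); return o+v*(z-o[2])/v[2]
def tri(rs):
    A=0;b=0
    for o,v in rs:
        P=np.eye(3)-np.outer(v,v); A=A+P; b=b+P@o
    return np.linalg.solve(A,b)
E
python3 - <<'E'
from h import *
print(tips_ahead, sense())
a=capture('scene');b=capture('top');save(a,'s1.png');save(b,'t1.png')
for p in(a,b):
    print(np.array(p['intrinsics']).round(1).tolist(),p['k1'],(-np.array(p['R']).T@np.array(p['t'])).round(3), np.array(p['R']).round(3).tolist())
    for n in ['hub','rocker','rocker_far','caddy','pedal1','pack1','controller','paste_jar','screwdriver','screw_tray']:
        print(n,[(round(d['score'],2),np.round(d['bbox']).tolist(), [np.argwhere(d['pixels']).mean(0).round(1)[::-1].tolist()]) for d in cut_out(n,p)][:5])
E
```

```text
0.011 {'t': 0.0, 'qpos': array([ 1.09469067e+00,  3.81166438e-01,  1.29823140e+00, -7.99346078e-06,
        1.46359325e+00, -2.15300378e-01]), 'joint_vel': array([-8.60714708e-04, -8.98332339e-04, -1.15057761e-03,  2.65937954e-04,
        4.48957749e-04,  6.86634457e-05]), 'joint_efforts': array([ 5.87637769e-04, -4.37937069e+01, -2.24554467e+01,  7.13694817e-02,
        3.52437410e-02, -1.21281064e-04]), 'tcp_pos': array([0.14170532, 0.53116408, 0.24916354]), 'orientation': array([ 1.30032915e-01,  9.91509431e-01, -6.59196138e-04, -2.33197050e-04]), 'contact_force': array([ 0.7866053 ,  0.17357685, -0.25747117]), 'moment': array([-0.04462575, -0.03937663,  0.01872282]), 'finger_force': 0.0, 'width': 0.08799862948261597}
[[394.4, 0.0, 276.9], [0.0, 394.4, 207.1], [0.0, 0.0, 1.0]] -0.05883647079939288 [ 1.244 -0.091  0.52 ] [[0.144, 0.99, -0.002], [0.562, -0.084, -0.823], [-0.815, 0.117, -0.568]]
hub [(0.6, [353.0, 206.0, 143.0, 62.0], [[355.6, 209.5]]), (0.52, [296.0, 280.0, 103.0, 64.0], [[293.7, 279.1]])]
rocker [(0.53, [412.0, 185.0, 18.0, 12.0], [[408.8, 184.3]])]
rocker_far [(0.
[... 1250 characters left out ...]
]), (0.59, [250.0, 228.0, 9.0, 28.0], [[249.9, 231.3]])]
pack1 [(0.82, [219.0, 202.0, 21.0, 24.0], [[218.3, 200.6]]), (0.81, [243.0, 198.0, 9.0, 26.0], [[243.9, 197.6]]), (0.8, [168.0, 207.0, 19.0, 26.0], [[167.3, 206.8]]), (0.56, [192.0, 201.0, 23.0, 27.0], [[192.5, 203.8]])]
controller [(0.95, [271.0, 131.0, 75.0, 48.0], [[273.7, 129.3]]), (0.3, [280.0, 280.0, 19.0, 14.0], [[279.6, 281.3]])]
paste_jar [(0.6, [280.0, 282.0, 18.0, 16.0], [[279.7, 281.3]])]
screwdriver [(0.67, [393.0, 129.0, 36.0, 50.0], [[395.9, 118.1]]), (0.29, [173.0, 120.0, 59.0, 50.0], [[173.0, 121.5]])]
screw_tray [(0.68, [175.0, 121.0, 59.0, 49.0], [[173.2, 121.9]]), (0.67, [202.0, 238.0, 8.0, 25.0], [[201.3, 238.8]])]
```

View pics/s1.png

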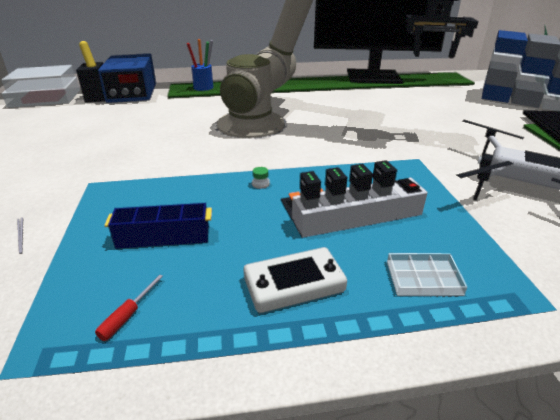

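View pics/t1.png

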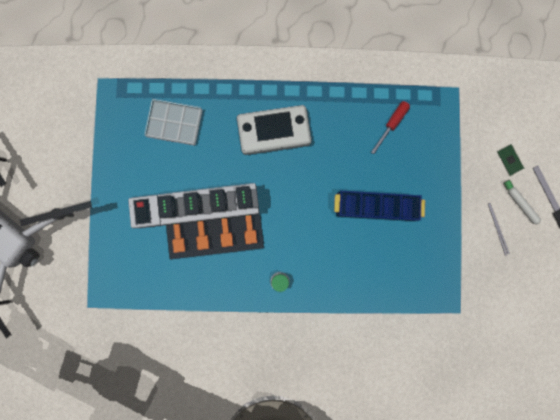

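Scene: four packs in the hub (heads at about (310,185) to (385,175)), caddy at (160,226). Top: packs at (167,207) to (244,198), rocker at (142,211), orange pedals at (178,243) to (250,236), caddy at (380,207).

Run:
```python
import cv2,numpy as np
t=cv2.imread('pics/t1.png')
c=cv2.resize(t[175:265,120:270],None,fx=5,fy=5,interpolation=cv2.INTER_CUBIC)
cv2.imwrite('pics/c1.png',cv2.convertScaleAbs(c,alpha=1.4,beta=15))
s=cv2.imread('pics/s1.png')
c2=cv2.resize(s[155:235,280:435],None,fx=5,fy=5,interpolation=cv2.INTER_CUBIC)
cv2.imwrite('pics/c2.png',cv2.convertScaleAbs(c2,alpha=1.4,beta=15))
```

```text
(no output)
```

View pics/c1.png

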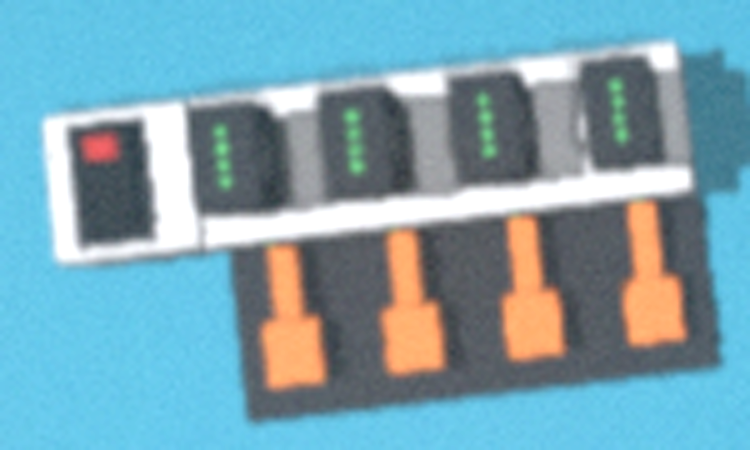

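View pics/c2.png

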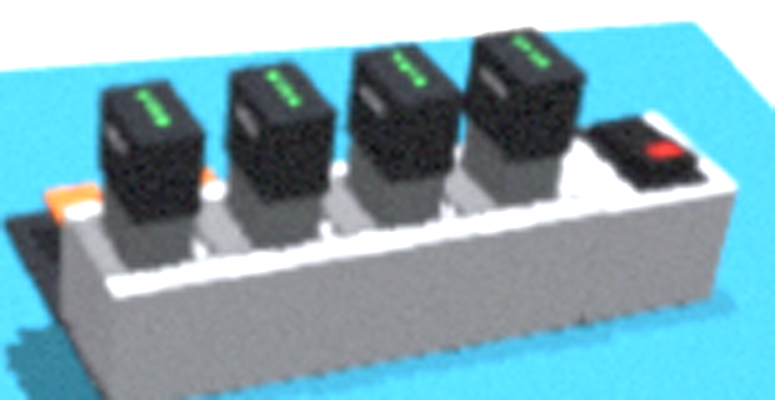

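The top crop shows the hub's block corners at (43,117), (58,263), (676,42) and (692,188), and the pedal pads at (294,352) to (655,312). The scene crop shows the same hub, with the rocker's red mark at (663,150). I'll fit the hub and caddy poses from both views.

```bash
cat > fit.py <<'E'
from h import *
from scipy.optimize import least_squares
def T(q,P):
    c,s=np.cos(q[2]),np.sin(q[2]); P=np.array(P,float)
    return np.c_[q[0]+c*P[:,0]-s*P[:,1], q[1]+s*P[:,0]+c*P[:,1], P[:,2]+(q[3] if len(q)>3 else 0)]
def fit(q0,obs):
    f=lambda q: np.concatenate([(proj(p,T(q,P))-np.array(uv)).ravel() for p,P,uv in obs])
    r=least_squares(f,q0,loss='soft_l1'); return r.x, f(r.x).reshape(-1,2)
def caddy(a,b,shape=(0.058,0.210),q0=None):
    """fit caddy by its silhouette masks (navy+yellow) in both views"""
    import itertools
    B=[(sx*.029,sy*.094,z) for sx in(-1,1) for sy in(-1,1) for z in(0,.062)]
    obs=[]
    for p in(a,b):
        c=p['color'].astype(int); m=((c[:,:,2]>c[:,:,0]+25)&(c[:,:,1]<c[:,:,2]*.45)).astype(np.uint8)
        n,l,st,_=cv2.connectedComponentsWithStats(m); d=[]
        for x in cut_out('caddy',p)[:1]: d=x['pixels']
        if len(d)==0: print('no caddy'); continue
        k=np.bincount(l[d.astype(bool)&(m>0)]).argmax(); mm=(l==k); obs.append((p,mm))
    def f(q):
        o=[]
        for p,mm in obs:
            h=cv2.convexHull(proj(p,T(q,B)).astype(np.float32)).reshape(-1,2)
            hm=cv2.convexHull(np.argwhere(mm)[:,::-1].astype(np.float32)).reshape(-1,2)
            for th in np.arange(0,2*np.pi,np.pi/18):
                u=np.array([np.cos(th),np.sin(th)]); o.append((h@u).max()-(hm@u).max()-.5)
        return np.array(o)
    r=least_squares(f,q0,loss='soft_l1',f_scale=1.0); return r.x,f(r.x)
E
python3 - <<'E'
from fit import *
a=capture('scene');b=capture('top')
mm=1e-3
def t(l): return np.array(l)/5+[119.6,174.6]
def s(l): return np.array(l)/5+[279.6,154.6]
topP=[(-85,84,27),(-85,28,27),(-85,-28,27),(-85,-84,27),(34,180,62),(-34,180,62),(34,-110,62),(-34,-110,62),(0,84,124),(0,28,124),(0,-28,124),(0,-84,124),(17,150,74)]
topU=t([(294,352),(413,339),(534,325),(655,312),(43,117),(58,263),(676,42),(692,188),(222,157),(354,142),(486,126),(618,110),(101,148)])
sP=[(-34,180,62),(34,180,62),(34,-110,62),(34,180,0),(0,-84,124),(0,-28,124),(0,28,124),(0,84,124),(17,150,74)]
sU=s([(650,113),(737,187),(108,292),(710,297),(152,106),(282,85),(408,67),(530,48),(663,150)])
for q0 in([.5,.18,0],[.5,.18,0,0]):
    q,r=fit(q0,[(b,np.array(topP)*mm,topU),(a,np.array(sP)*mm,sU)]); print(q.round(4)); print(r.round(1).tolist())
for q0 in([.5,-.2,0],[.5,-.2,0,0]):
    c,r=caddy(a,b,q0=q0); print('caddy',c.round(4),r.round(1).tolist())
h=q[:3]; print('pts',T(h,np.array(topP)*mm).round(3).tolist())
# check triangulation of LEDs
for i,j in zip((8,9,10,11),(7,6,5,4)): print(tri([ray(b,topU[i]),ray(a,sU[j])]).round(4))
for n,z in(('paste_jar',.04),('controller',.03),('screwdriver',.01),('screw_tray',.02)):
    print(n,[onz(b,d['bbox'][:2],z).round(3).tolist() for d in cut_out(n,b)][:1])
E
```

```text
[0.5684 0.1548 0.1391]
[[0.0, 0.5], [0.2, 0.2], [0.1, 0.1], [-0.1, -0.1], [-0.6, 0.3], [-0.6, 1.0], [0.3, -0.1], [0.7, 0.7], [0.5, 0.4], [0.4, 0.2], [0.4, 0.3], [0.4, 0.3], [0.0, -0.4], [1.1, -0.6], [0.6, -0.3], [1.1, 0.6], [0.2, 0.8], [0.1, 0.8], [0.0, 1.1], [-0.1, 0.9], [-0.4, 1.1], [0.3, 0.5]]
[0.5687 0.1544 0.1382 0.0017]
[[-0.0, 0.4], [0.2, 0.1], [0.1, 0.0], [0.0, -0.2], [-0.7, 0.0], [-0.7, 0.8], [0.5, -0.3], [0.8, 0.6], [0.5, 0.2], [0.4, 0.0], [0.5, 0.1], [0.5, 0.2], [-0.0, -0.7], [1.2, -1.1], [0.7, -0.8], [1.0, 0.0], [0.3, 0.3], [-0.1, 0.2], [-0.0, 0.5], [-0.1, 0.3], [-0.3, 0.5], [0.4, -0.0]]Traceback (most recent call last):
  File "<stdin>", line 13, in <module>
  File "fit.py", line 19, in caddy
    k=np.bincount(l[d.astype(bool)&(m>0)]).argmax(); mm=(l==k); obs.append((p,mm))
ValueError: attempt to get argmax of an empty sequence
```

```bash
sed -i 's/m=((c\[.*astype(np.uint8)/m=((c[:,:,2]>c[:,:,1]+20)\&(c[:,:,1]<70)).astype(np.uint8)/' fit.py
python3 - <<'E'
from fit import *
a=capture('scene');b=capture('top')
print(a['color'][230,140],a['color'][210,175],b['color'][208,375],b['color'][195,380])
for q0 in([.5,-.2,0],[.5,-.2,0,0]):
    c,r=caddy(a,b,q0=q0); print('caddy',c.round(4),r.round(1).tolist())
h=[.5686,.1546,.1386]
print(T(h,[(-.085,y,.027) for y in(-.084,-.028,.028,.084)]).round(4).tolist());print(T(h,[(0,y,.124) for y in(-.084,-.028,.028,.084)]).round(4).tolist(),T(h,[(.017,.15,.074)]).round(4))
for n,z in(('paste_jar',.04),('controller',.03),('screwdriver',.01),('screw_tray',.02)):
    print(n,[onz(b,d['bbox'][:2],z).round(3).tolist() for d in cut_out(n,b)][:1])
s=sense();R=Ro.from_quat(s['orientation']).as_matrix();print(R.round(3).tolist(),s['tcp_pos'])
E
```

```text
[ 3  6 48] [10 15 49] [14 35 61] [20 37 75]
caddy [ 0.5743 -0.2343 -0.0483] [1.0, 1.0, 1.2, 1.4, 1.5, 1.5, 1.5, 1.4, 1.2, -0.4, -0.2, 0.1, 0.2, -0.0, -0.4, -0.8, -1.3, -0.1, 0.4, 0.1, -0.3, -0.9, -0.7, -0.5, -0.5, -0.4, -0.4, -0.3, -0.0, 0.2, 0.5, 0.7, 0.8, 0.9, 1.0, 1.1, 0.9, 0.1, 0.4, 0.7, 1.0, 1.1, 1.0, 0.9, 0.3, 0.4, -0.4, -0.1, 0.3, 0.6, 0.9, 1.1, 1.3, 1.5, 1.6, 2.0, 1.8, 1.5, 1.2, 0.8, 0.7, 1.0, 1.3, 1.6, 0.7, 1.1, 1.3, 1.4, 1.4, 1.4, 1.3, 1.1]
caddy [ 0.5902 -0.2271 -0.0371  0.0251] [3.2, 2.6, 1.8, 0.9, 0.0, -0.9, -1.9, -2.7, -3.6, -4.9, -4.5, -3.9, -3.4, -3.0, -2.7, -2.4, -2.1, -0.1, 1.5, 2.1, 2.6, 2.9, 3.9, 4.6, 5.1, 5.4, 5.5, 6.3, 6.8, 7.1, 7.2, 7.1, 6.7, 6.1, 5.3, 4.3, 1.3, -0.6, -1.7, -2.7, -3.7, -4.6, -5.6, -6.4, -7.5, -7.2, -7.0, -6.1, -5.0, -3.8, -2.5, -1.1, 0.3, 1.7, 3.0, 4.9, 5.9, 6.6, 7.2, 7.5, 8.4, 9.0, 9.4, 9.5, 9.2, 9.4, 9.0, 8.2, 7.2, 6.0, 4.6, 3.0]
[[0.496, 0.0597, 0.027], [0.4883, 0.1151, 0.027], [0.4805, 0.1706, 0.027], [0.4728, 0.2261, 0.027]]
[[0.5802, 0.0714, 0.124], [0.5725, 0.1269, 0.124], [0.5647, 0.1823, 0.124], [0.557, 0.2378, 0.124]] [[0.5647 0.3055 0.074 ]]
paste_jar [[0.397, -0.01, 0.04]]
controller [[0.742, 0.012, 0.03]]
screwdriver [[0.764, -0.278, 0.01]]
screw_tray [[0.765, 0.249, 0.02]]
[[-0.966, 0.258, 0.0], [0.258, 0.966, 0.0], [-0.0, 0.0, -1.0]] [0.14181311 0.53138286 0.24976739]
```

```bash
cat > plan.py <<'E'
from fit import *
H=[.5686,.1546,.1386]
def hub(x,y,ztip): return T(H,[(x*1e-3,y*1e-3,ztip*1e-3+.011)])[0]
def Rm(yaw):
    c,s=np.cos(yaw),np.sin(yaw); return np.array([[-s,c,0],[c,s,0],[0,0,-1]])
def plan(wps):
    s=sense(); p=s['tcp_pos']; R=Ro.from_quat(s['orientation']).as_matrix()
    print('now',p.round(4),'F',s['contact_force'].round(1),'w',round(s['width'],4),'t',round(s['t'],1))
    for w,yaw in wps:
        R2=Rm(yaw); d=R.T@(np.array(w)-p); r=Ro.from_matrix(R.T@R2).as_rotvec()
        print(np.array(w).round(3),'dp',d.round(4).tolist(),'rot',r.round(3).tolist()); p=np.array(w);R=R2
E
python3 - <<'E'
from plan import *
X=H[2];plan([(hub(30,150,150),X),(hub(30,150,85),X)])
E
```

```text
now [0.1418 0.5314 0.2498] F [1.1 0.2 0.3] w 0.0882 t 1.8
[0.578 0.307 0.161] dp [-0.4788, -0.1041, 0.0888] rot [0.0, -0.0, 1.171]
[0.578 0.307 0.096] dp [0.0, 0.0, 0.065] rot [0.0, 0.0, 0.0]
```

send_rows(
  dp=[
    [-0.04,-0.009,0],
    [-0.08,-0.018,0],
    [-0.12,-0.026,0],
    [-0.16,-0.035,0],
    [-0.2,-0.043,0],
    [-0.24,-0.052,0],
    [-0.28,-0.061,0],
    [-0.32,-0.07,0],
  ],
  delta_rot=[
    [0,0,0.11],
    [0,0,0.22],
    [0,0,0.33],
    [0,0,0.44],
    [0,0,0.55],
    [0,0,0.66],
    [0,0,0.77],
    [0,0,0.88],
  ],
  jaw=[255,255,255,255,255,255,255,255],
  force=20,
)

```text
t: 2.42
tcp_pos: [0.4346, 0.38, 0.2499]
orientation: [0.542, 0.84, 0.0, 0.0]
contact_force: [0.4, 1.7, 0.7]
width: 0.0368
finger_force: 0.0
```

Run:
```python
from plan import *
X=H[2];plan([(hub(30,150,150),X),(hub(30,150,85),X)])
```

```text
now [0.4346 0.38   0.2499] F [0.4 1.7 0.7] w 0.0368 t 2.4
[0.578 0.307 0.161] dp [-0.1251, 0.1004, 0.0889] rot [0.0, -0.0, 0.286]
[0.578 0.307 0.096] dp [0.0, 0.0, 0.065] rot [0.0, 0.0, 0.0]
```

send_rows(
  dp=[
    [-0.031,0.025,0.0],
    [-0.063,0.05,0.0],
    [-0.094,0.075,0.02],
    [-0.125,0.1,0.04],
    [-0.125,0.1,0.065],
    [-0.125,0.1,0.089],
    [-0.125,0.1,0.089],
    [-0.125,0.1,0.089],
  ],
  delta_rot=[
    [0,0,0.11],
    [0,0,0.22],
    [0,0,0.286],
    [0,0,0.286],
    [0,0,0.286],
    [0,0,0.286],
    [0,0,0.286],
    [0,0,0.286],
  ],
  jaw=[255,255,255,255,255,255,255,255],
)

```text
t: 3.08
tcp_pos: [0.5757, 0.3092, 0.1603]
orientation: [0.654, 0.756, -0.001, -0.001]
contact_force: [-0.2, -0.2, 0.9]
width: 0.0003
finger_force: 0.0
```

send_rows(
  dp=[
    [0,0,0.03],
    [0,0,0.055],
    [0,0,0.065],
    [0,0,0.069],
    [0,0,0.073],
    [0,0,0.076],
    [0,0,0.078],
    [0,0,0.078],
  ],
  delta_rot=[
    [0,0,0],
    [0,0,0],
    [0,0,0],
    [0,0,0],
    [0,0,0],
    [0,0,0],
    [0,0,0],
    [0,0,0],
  ],
  jaw=[255,255,255,255,255,255,255,255],
)

```text
t: 3.75
tcp_pos: [0.5766, 0.3095, 0.0838]
orientation: [0.654, 0.756, 0.001, 0.001]
contact_force: [0.5, -0.4, 1.2]
width: 0.0006
finger_force: 0.7
```

send_rows(
  dp=[
    [0,0,0.001],
    [0,0,0.002],
    [0,0,0.003],
    [0,0,0.004],
    [0,0,0.004],
    [0,0,0.004],
    [0,0,0.004],
    [0,0,0.004],
  ],
  delta_rot=[
    [0,0,0],
    [0,0,0],
    [0,0,0],
    [0,0,0],
    [0,0,0],
    [0,0,0],
    [0,0,0],
    [0,0,0],
  ],
  jaw=[255,255,255,255,255,255,255,255],
)

```text
t: 4.42
tcp_pos: [0.5765, 0.3094, 0.0796]
orientation: [0.654, 0.756, 0.001, 0.001]
contact_force: [1.5, -0.1, 5.8]
width: 0.0007
finger_force: 3.2
```

Run:
```python
from plan import *
a=capture('scene');c=a['color'][150:210,370:440];cv2.imwrite('pics/r1.png',cv2.resize(c[:,:,::-1],None,fx=8,fy=8,interpolation=cv2.INTER_CUBIC));plan([])
```

```text
now [0.5764 0.3094 0.0796] F [2.  0.6 6. ] w 0.0006 t 4.5
```

View pics/r1.png

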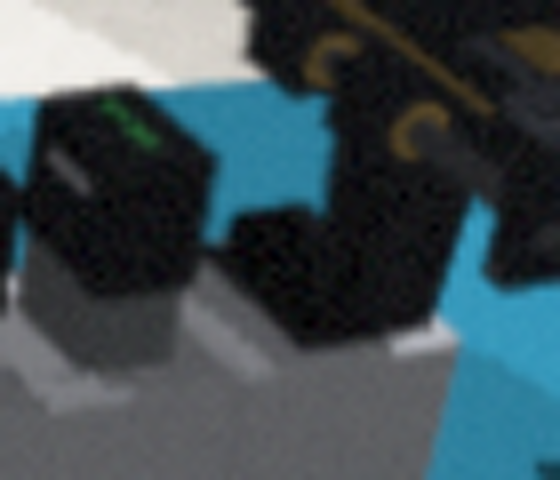

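The fingers press the rocker's far half at (380,270) of the crop, and the near half is up. I'll press a little more, then retreat and look.

send_rows(
  dp=[
    [0,0,0.001],
    [0,0,0.002],
    [0,0,0.003],
    [0,0,0.003],
    [0,0,0.003],
    [0,0,0.003],
    [0,0,0.003],
    [0,0,0.003],
  ],
  delta_rot=[
    [0,0,0],
    [0,0,0],
    [0,0,0],
    [0,0,0],
    [0,0,0],
    [0,0,0],
    [0,0,0],
    [0,0,0],
  ],
  jaw=[255,255,255,255,255,255,255,255],
)

```text
t: 5.13
tcp_pos: [0.5766, 0.3095, 0.0791]
orientation: [0.654, 0.756, 0.002, 0.001]
contact_force: [-4.3, -2.6, 22.6]
width: 0.0003
finger_force: 10.5
```

send_rows(
  dp=[
    [0,0,-0.03],
    [0,0,-0.07],
    [0,0,-0.11],
    [0,0,-0.15],
    [0,0,-0.17],
    [0,0,-0.17],
    [0,0,-0.17],
    [0,0,-0.17],
  ],
  delta_rot=[
    [0,0,0],
    [0,0,0],
    [0,0,0],
    [0,0,0],
    [0,0,0],
    [0,0,0],
    [0,0,0],
    [0,0,0],
  ],
  jaw=[255,255,255,255,255,255,255,255],
)

```text
t: 5.8
tcp_pos: [0.5753, 0.3091, 0.2438]
orientation: [0.654, 0.756, -0.002, -0.001]
contact_force: [0.3, 0.2, -1.5]
width: 0.0007
finger_force: 0.0
```

Run:
```python
from plan import *
a=capture('scene');c=a['color'][150:210,370:440];cv2.imwrite('pics/r2.png',cv2.resize(c[:,:,::-1],None,fx=6,fy=6,interpolation=cv2.INTER_CUBIC))
Y=H[2]+np.pi/2;plan([(hub(-88,84,200),H[2]+.8),(hub(-88,84,200),Y),(hub(-88,84,35),Y),(hub(-88,84,26),Y),(hub(-88,84,60),Y),(hub(-88,28,60),Y),(hub(-88,-28,60),Y)])
```

```text
now [0.5753 0.3091 0.2435] F [-0.9 -0.2  0.1] w 0.0008 t 5.8
[0.47  0.226 0.211] dp [-0.0674, -0.1162, 0.033] rot [-0.004, -0.001, -0.795]
[0.47  0.226 0.211] dp [0.0, 0.0, 0.0] rot [0.0, 0.0, -0.771]
[0.47  0.226 0.046] dp [0.0, 0.0, 0.165] rot [0.0, 0.0, 0.0]
[0.47  0.226 0.037] dp [0.0, 0.0, 0.009] rot [0.0, 0.0, 0.0]
[0.47  0.226 0.071] dp [0.0, 0.0, -0.034] rot [0.0, 0.0, 0.0]
[0.478 0.17  0.071] dp [0.0, -0.056, 0.0] rot [0.0, 0.0, 0.0]
[0.485 0.115 0.071] dp [0.0, -0.056, 0.0] rot [0.0, 0.0, 0.0]
```

View pics/r2.png

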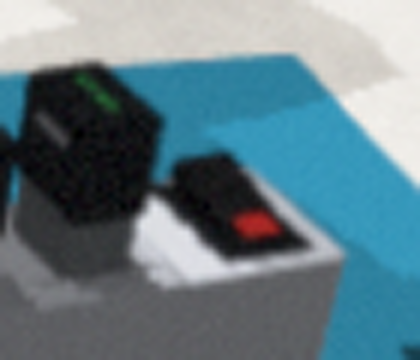

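The rocker's far half, with the red mark at (257,223), is now down, so the hub is off. Next, pedal 4.

send_rows(
  dp=[
    [-0.01,-0.02,0],
    [-0.02,-0.04,0],
    [-0.04,-0.06,0.01],
    [-0.05,-0.08,0.02],
    [-0.06,-0.1,0.03],
    [-0.067,-0.116,0.033],
    [-0.067,-0.116,0.033],
    [-0.067,-0.116,0.033],
  ],
  delta_rot=[
    [0,0,-0.1],
    [0,0,-0.2],
    [0,0,-0.3],
    [0,0,-0.4],
    [0,0,-0.5],
    [0,0,-0.6],
    [0,0,-0.7],
    [0,0,-0.795],
  ],
  jaw=[255,255,255,255,255,255,255,255],
)

```text
t: 6.52
tcp_pos: [0.4694, 0.2258, 0.2113]
orientation: [0.309, 0.951, -0.001, -0.002]
contact_force: [0.4, -0.1, -0.2]
width: 0.0004
finger_force: 0.0
```

send_rows(
  dp=[
    [0,0,0],
    [0,0,0],
    [0,0,0],
    [0,0,0],
    [0,0,0],
    [0,0,0],
    [0,0,0],
    [0,0,0],
  ],
  delta_rot=[
    [0,0,-0.11],
    [0,0,-0.22],
    [0,0,-0.33],
    [0,0,-0.44],
    [0,0,-0.55],
    [0,0,-0.66],
    [0,0,-0.771],
    [0,0,-0.771],
  ],
  jaw=[255,255,255,255,255,255,255,255],
)

```text
t: 7.18
tcp_pos: [0.4702, 0.2262, 0.2113]
orientation: [-0.071, 0.997, -0.0, -0.002]
contact_force: [0.8, -0.1, 0.2]
width: 0.0006
finger_force: 0.0
```

send_rows(
  dp=[
    [0,0,0.035],
    [0,0,0.07],
    [0,0,0.105],
    [0,0,0.13],
    [0,0,0.15],
    [0,0,0.16],
    [0,0,0.165],
    [0,0,0.165],
  ],
  delta_rot=[
    [0,0,0],
    [0,0,0],
    [0,0,0],
    [0,0,0],
    [0,0,0],
    [0,0,0],
    [0,0,0],
    [0,0,0],
  ],
  jaw=[255,255,255,255,255,255,255,255],
)

```text
t: 7.85
tcp_pos: [0.4704, 0.2263, 0.0471]
orientation: [-0.069, 0.998, -0.0, -0.001]
contact_force: [0.3, -0.1, 0.7]
width: 0.0005
finger_force: 0.0
```

send_rows(
  dp=[
    [0,0,0.002],
    [0,0,0.004],
    [0,0,0.007],
    [0,0,0.009],
    [0,0,0.012],
    [0,0,0.014],
    [0,0,0.014],
    [0,0,0.014],
  ],
  delta_rot=[
    [0,0,0],
    [0,0,0],
    [0,0,0],
    [0,0,0],
    [0,0,0],
    [0,0,0],
    [0,0,0],
    [0,0,0],
  ],
  jaw=[255,255,255,255,255,255,255,255],
)

```text
t: 8.52
tcp_pos: [0.4707, 0.2264, 0.0337]
orientation: [-0.07, 0.998, -0.0, -0.0]
contact_force: [-1.2, -0.1, 2.8]
width: 0.0005
finger_force: 1.0
```

Run:
```python
from plan import *
Y=H[2]+np.pi/2;plan([(hub(-88,84,60),Y)])
```

```text
now [0.4707 0.2264 0.0337] F [-1.2 -0.1  2.8] w 0.0005 t 8.5
[0.47  0.226 0.071] dp [0.0009, -0.0006, -0.0373] rot [-0.0, -0.0, 0.001]
```

send_rows(
  dp=[
    [0,0,0.002],
    [0,0,0.004],
    [0,0,0.006],
    [0,0,0.0075],
    [0,0,0.0085],
    [0,0,0.0085],
    [0,0,0.0085],
    [0,0,0.0085],
  ],
  delta_rot=[
    [0,0,0],
    [0,0,0],
    [0,0,0],
    [0,0,0],
    [0,0,0],
    [0,0,0],
    [0,0,0],
    [0,0,0],
  ],
  jaw=[255,255,255,255,255,255,255,255],
)

```text
t: 9.18
tcp_pos: [0.4702, 0.2263, 0.0256]
orientation: [-0.07, 0.998, -0.0, -0.001]
contact_force: [-7.0, -1.8, 11.2]
width: 0.0003
finger_force: 5.9
```

send_rows(
  dp=[
    [0,0,-0.006],
    [0,0,-0.012],
    [0,0,-0.03],
    [0,-0.01,-0.035],
    [0,-0.035,-0.035],
    [0,-0.056,-0.035],
    [0,-0.056,-0.035],
    [0,-0.056,-0.035],
  ],
  delta_rot=[
    [0,0,0],
    [0,0,0],
    [0,0,0],
    [0,0,0],
    [0,0,0],
    [0,0,0],
    [0,0,0],
    [0,0,0],
  ],
  jaw=[255,255,255,255,255,255,255,255],
)

```text
t: 9.85
tcp_pos: [0.479, 0.1699, 0.0603]
orientation: [-0.068, 0.998, 0.0, 0.0]
contact_force: [-0.0, -0.1, 0.1]
width: 0.0002
finger_force: 0.0
```

Run:
```python
from plan import *
Y=H[2]+np.pi/2;plan([(hub(-88,28,15),Y)])
a=capture('scene');c=a['color'][140:230,280:435];cv2.imwrite('pics/p4.png',cv2.resize(c[:,:,::-1],None,fx=5,fy=5,interpolation=cv2.INTER_CUBIC))
```

```text
now [0.479  0.1699 0.0603] F [-0.  -0.1  0.1] w 0.0002 t 9.8
[0.478 0.17  0.026] dp [0.0014, 0.0004, 0.0343] rot [0.0, 0.001, -0.002]
```

View pics/p4.png

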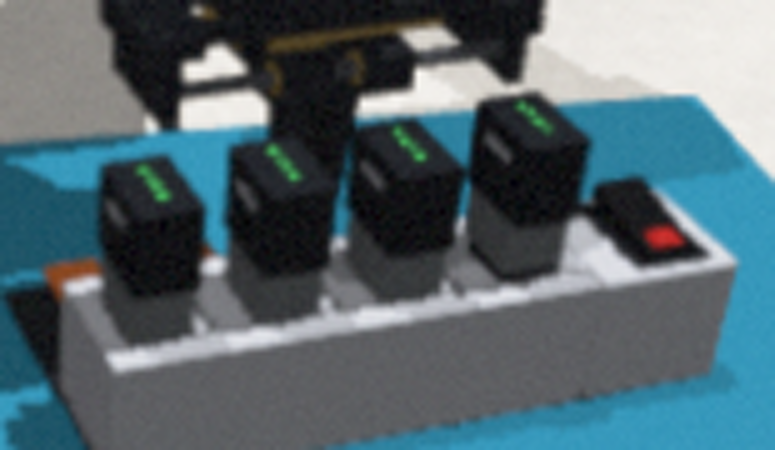

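Pack 4 has popped: its LEDs are at (533,113) against 123 before. Now the others.

send_rows(
  dp=[
    [0,0,0.018],
    [0,0,0.023],
    [0,0,0.026],
    [0,0,0.029],
    [0,0,0.032],
    [0,0,0.035],
    [0,0,0.035],
    [0,0,0.035],
  ],
  delta_rot=[
    [0,0,0],
    [0,0,0],
    [0,0,0],
    [0,0,0],
    [0,0,0],
    [0,0,0],
    [0,0,0],
    [0,0,0],
  ],
  jaw=[255,255,255,255,255,255,255,255],
)

```text
t: 10.57
tcp_pos: [0.478, 0.1712, 0.0257]
orientation: [-0.07, 0.998, 0.0, -0.0]
contact_force: [-6.2, -0.2, 8.9]
width: 0.0011
finger_force: 5.1
```

send_rows(
  dp=[
    [0,0,-0.006],
    [0,0,-0.012],
    [0,0,-0.03],
    [0,-0.01,-0.035],
    [0,-0.035,-0.035],
    [0,-0.056,-0.035],
    [0,-0.056,-0.035],
    [0,-0.056,-0.035],
  ],
  delta_rot=[
    [0,0,0],
    [0,0,0],
    [0,0,0],
    [0,0,0],
    [0,0,0],
    [0,0,0],
    [0,0,0],
    [0,0,0],
  ],
  jaw=[255,255,255,255,255,255,255,255],
)

```text
t: 11.23
tcp_pos: [0.4867, 0.1144, 0.0603]
orientation: [-0.068, 0.998, -0.0, 0.0]
contact_force: [-0.5, 0.8, 0.1]
width: 0.0005
finger_force: 0.0
```

send_rows(
  dp=[
    [0,0,0.018],
    [0,0,0.023],
    [0,0,0.026],
    [0,0,0.029],
    [0,0,0.032],
    [0,0,0.035],
    [0,0,0.035],
    [0,0,0.035],
  ],
  delta_rot=[
    [0,0,0],
    [0,0,0],
    [0,0,0],
    [0,0,0],
    [0,0,0],
    [0,0,0],
    [0,0,0],
    [0,0,0],
  ],
  jaw=[255,255,255,255,255,255,255,255],
)

```text
t: 11.9
tcp_pos: [0.4858, 0.1158, 0.0257]
orientation: [-0.07, 0.998, 0.0, -0.0]
contact_force: [-5.1, -0.2, 10.1]
width: 0.0004
finger_force: 5.3
```

send_rows(
  dp=[
    [0,0,-0.006],
    [0,0,-0.012],
    [0,0,-0.03],
    [0,-0.01,-0.035],
    [0,-0.035,-0.035],
    [0,-0.056,-0.035],
    [0,-0.056,-0.035],
    [0,-0.056,-0.035],
  ],
  delta_rot=[
    [0,0,0],
    [0,0,0],
    [0,0,0],
    [0,0,0],
    [0,0,0],
    [0,0,0],
    [0,0,0],
    [0,0,0],
  ],
  jaw=[255,255,255,255,255,255,255,255],
)

```text
t: 12.57
tcp_pos: [0.4945, 0.059, 0.0603]
orientation: [-0.068, 0.998, -0.0, 0.0]
contact_force: [-0.0, -0.4, 0.7]
width: 0.0003
finger_force: 0.0
```

Run:
```python
from plan import *
Y=H[2]+np.pi/2;plan([(hub(-88,-84,15),Y)])
```

```text
now [0.4945 0.059  0.0603] F [-0.  -0.4  0.7] w 0.0003 t 12.6
[0.493 0.059 0.026] dp [0.0014, 0.0005, 0.0343] rot [-0.0, 0.001, -0.002]
```

send_rows(
  dp=[
    [0,0,0.018],
    [0,0,0.023],
    [0,0,0.026],
    [0,0,0.029],
    [0,0,0.032],
    [0,0,0.035],
    [0,0,0.035],
    [0,0,0.035],
  ],
  delta_rot=[
    [0,0,0],
    [0,0,0],
    [0,0,0],
    [0,0,0],
    [0,0,0],
    [0,0,0],
    [0,0,0],
    [0,0,0],
  ],
  jaw=[255,255,255,255,255,255,255,255],
)

```text
t: 13.23
tcp_pos: [0.4936, 0.0603, 0.0257]
orientation: [-0.07, 0.998, 0.0, -0.0]
contact_force: [-5.7, 0.4, 9.6]
width: 0.0005
finger_force: 5.4
```

send_rows(
  dp=[
    [0,0,-0.008],
    [0,0,-0.016],
    [0,0,-0.05],
    [0,0,-0.09],
    [0,0,-0.13],
    [0,0,-0.17],
    [0,0,-0.21],
    [0,0,-0.23],
  ],
  delta_rot=[
    [0,0,0],
    [0,0,0],
    [0,0,0],
    [0,0,0],
    [0,0,0],
    [0,0,0],
    [0,0,0],
    [0,0,0],
  ],
  jaw=[255,255,255,255,255,255,255,255],
)

```text
t: 13.9
tcp_pos: [0.495, 0.06, 0.2609]
orientation: [-0.07, 0.998, -0.001, 0.004]
contact_force: [-0.4, 0.2, 0.4]
width: 0.0005
finger_force: 0.0
```

send_rows(
  dp=[
    [0,0,0],
    [0,0,0],
    [0,0,0],
    [0,0,0],
    [0,0,0],
    [0,0,0],
    [0,0,0],
    [0,0,0],
  ],
  delta_rot=[
    [0,0,0.11],
    [0,0,0.22],
    [0,0,0.33],
    [0,0,0.44],
    [0,0,0.55],
    [0,0,0.66],
    [0,0,0.77],
    [0,0,0.88],
  ],
  jaw=[120,120,120,0,0,0,0,0],
)

```text
t: 14.57
tcp_pos: [0.4942, 0.06, 0.256]
orientation: [0.365, 0.931, 0.0, 0.001]
contact_force: [-0.0, -0.4, 0.0]
width: 0.0518
finger_force: 0.0
```

Run:
```python
from plan import *
X=H[2];plan([(hub(0,-84,215),X),(hub(0,-84,145),X)])
a=capture('scene');b=capture('top');c=a['color'][140:230,280:435];cv2.imwrite('pics/p1.png',cv2.resize(c[:,:,::-1],None,fx=5,fy=5,interpolation=cv2.INTER_CUBIC))
c,r=caddy(a,b,q0=[.574,-.234,-.05]); print(c.round(4),abs(r).mean())
```

```text
now [0.4942 0.06   0.256 ] F [-0.  -0.4  0. ] w 0.0518 t 14.6
[0.58  0.071 0.226] dp [-0.0554, 0.0667, 0.0301] rot [0.001, 0.001, 0.686]
[0.58  0.071 0.156] dp [0.0, 0.0, 0.07] rot [0.0, 0.0, 0.0]
[ 0.5725 -0.235  -0.05  ] 0.9238194372297434
```

View pics/p1.png

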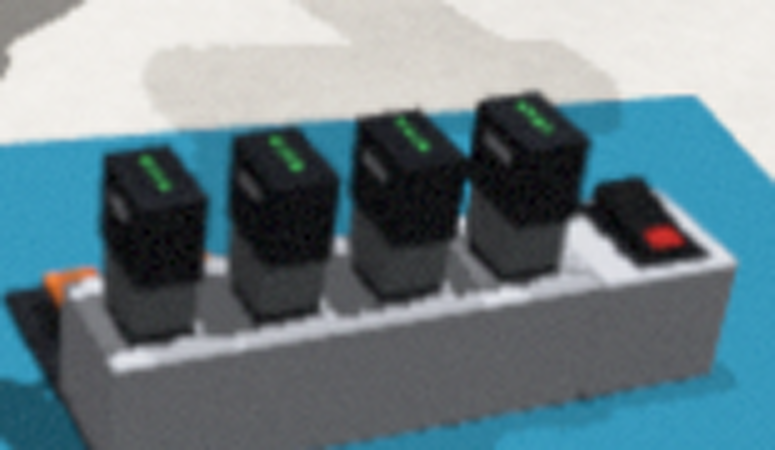

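All four packs are popped (LEDs about 9 crop pixels higher) and the rocker is off. The caddy is unmoved at (0.573,-0.235), yaw -0.05. Now grasp pack 1.

send_rows(
  dp=[
    [-0.01,0.01,0],
    [-0.02,0.025,0],
    [-0.035,0.04,0],
    [-0.055,0.067,0],
    [-0.055,0.067,0.01],
    [-0.055,0.067,0.02],
    [-0.055,0.067,0.03],
    [-0.055,0.067,0.03],
  ],
  delta_rot=[
    [0,0,0.11],
    [0,0,0.22],
    [0,0,0.33],
    [0,0,0.44],
    [0,0,0.55],
    [0,0,0.65],
    [0,0,0.686],
    [0,0,0.686],
  ],
  jaw=[0,0,0,0,0,0,0,0],
)

```text
t: 15.43
tcp_pos: [0.5794, 0.0724, 0.2234]
orientation: [0.654, 0.757, -0.001, -0.001]
contact_force: [0.2, -0.1, -0.7]
width: 0.0882
finger_force: 0.0
```

Run:
```python
from plan import *
X=H[2];plan([(hub(0,-84,93),X),(hub(0,-84,195),X)])
```

```text
now [0.5794 0.0724 0.2234] F [ 0.2 -0.1 -0.7] w 0.0882 t 15.4
[0.58  0.071 0.104] dp [-0.0012, 0.0011, 0.1194] rot [-0.003, -0.001, 0.007]
[0.58  0.071 0.206] dp [0.0, 0.0, -0.102] rot [0.0, 0.0, 0.0]
```

send_rows(
  dp=[
    [-0.001,0.001,0.03],
    [-0.001,0.001,0.055],
    [-0.001,0.001,0.08],
    [-0.001,0.001,0.1],
    [-0.001,0.001,0.112],
    [-0.001,0.001,0.119],
    [-0.001,0.001,0.119],
    [-0.001,0.001,0.119],
  ],
  delta_rot=[
    [0,0,0.007],
    [0,0,0.007],
    [0,0,0.007],
    [0,0,0.007],
    [0,0,0.007],
    [0,0,0.007],
    [0,0,0.007],
    [0,0,0.007],
  ],
  jaw=[0,0,0,0,0,0,0,0],
)

```text
t: 16.1
tcp_pos: [0.5814, 0.0714, 0.1071]
orientation: [0.656, 0.754, 0.0, 0.0]
contact_force: [-0.4, 0.6, 1.0]
width: 0.0881
finger_force: 0.0
```

send_rows(
  dp=[
    [0,0,0],
    [0,0,0],
    [0,0,0],
    [0,0,0],
    [0,0,0],
    [0,0,0],
    [0,0,0],
    [0,0,0],
  ],
  delta_rot=[
    [0,0,0],
    [0,0,0],
    [0,0,0],
    [0,0,0],
    [0,0,0],
    [0,0,0],
    [0,0,0],
    [0,0,0],
  ],
  jaw=[90,100,110,125,150,160,160,160],
  force=12,
)

```text
t: 16.77
tcp_pos: [0.5815, 0.0715, 0.1065]
orientation: [0.657, 0.754, 0.001, 0.001]
contact_force: [1.1, -0.7, 1.1]
width: 0.0462
finger_force: 11.9
```

send_rows(
  dp=[
    [0,0,-0.003],
    [0,0,-0.006],
    [0,0,-0.01],
    [0,0,-0.016],
    [0,0,-0.022],
    [0,0,-0.03],
    [0,0,-0.038],
    [0,0,-0.04],
  ],
  delta_rot=[
    [0,0,0],
    [0,0,0],
    [0,0,0],
    [0,0,0],
    [0,0,0],
    [0,0,0],
    [0,0,0],
    [0,0,0],
  ],
  jaw=[160,160,160,160,160,160,160,160],
)

```text
t: 17.43
tcp_pos: [0.5811, 0.0714, 0.148]
orientation: [0.657, 0.754, 0.0, 0.001]
contact_force: [0.2, 0.7, -0.4]
width: 0.0463
finger_force: 11.9
```

```bash
cat >> plan.py <<'E'
def slot(C,k,z): return T(C,[(0,(-.069,-.023,.023,.069)[k-1],z)])[0]
E
python3 - <<'E'
from plan import *
a=capture('scene');b=capture('top');save(a,'s2.png')
C,r=caddy(a,b,q0=[.574,-.234,-.05]); print(C.round(4),abs(r).mean())
X=H[2];plan([(hub(0,-84,189),X),(slot(C,1,.2),C[2]),(slot(C,1,.1),C[2])])
E
```

```text
[ 0.5727 -0.236  -0.05  ] 0.7746202545908971
now [0.5806 0.0714 0.1461] F [-0.1  0.3 -1.2] w 0.046 t 17.6
[0.58  0.071 0.2  ] dp [0.0, -0.0004, -0.0539] rot [-0.001, -0.0, -0.002]
[ 0.569 -0.305  0.2  ] dp [-0.3712, -0.0629, 0.0] rot [0.0, 0.0, 0.189]
[ 0.569 -0.305  0.1  ] dp [0.0, 0.0, 0.1] rot [0.0, 0.0, 0.0]
```

View pics/s2.png

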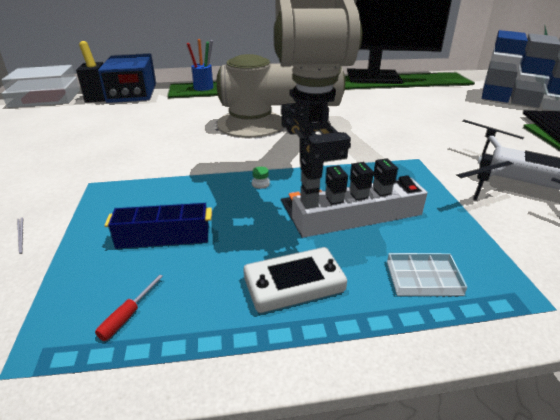

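Pack 1 is held and rising out of bay 1, at about (311,180). Carry it over.

send_rows(
  dp=[
    [0,0,-0.02],
    [0,0,-0.04],
    [-0.005,0,-0.054],
    [-0.025,-0.003,-0.054],
    [-0.055,-0.009,-0.054],
    [-0.09,-0.015,-0.054],
    [-0.125,-0.021,-0.054],
    [-0.16,-0.027,-0.054],
  ],
  delta_rot=[
    [0,0,0],
    [0,0,0],
    [0,0,0.02],
    [0,0,0.04],
    [0,0,0.07],
    [0,0,0.1],
    [0,0,0.14],
    [0,0,0.187],
  ],
  jaw=[160,160,160,160,160,160,160,160],
)

```text
t: 18.3
tcp_pos: [0.5755, -0.092, 0.1998]
orientation: [0.725, 0.689, -0.0, -0.001]
contact_force: [1.1, 0.6, -0.9]
width: 0.0461
finger_force: 11.9
```

Run:
```python
from plan import *
C=[.5727,-.236,-.05]
plan([(slot(C,1,.2),C[2])])
```

```text
now [ 0.5755 -0.092   0.1998] F [ 1.1  0.6 -0.9] w 0.0461 t 18.3
[ 0.569 -0.305  0.2  ] dp [-0.2129, 0.0047, -0.0003] rot [-0.001, -0.0, -0.001]
```

send_rows(
  dp=[
    [-0.03,0,0],
    [-0.065,0.002,0],
    [-0.1,0.003,0],
    [-0.135,0.004,0],
    [-0.17,0.005,0],
    [-0.2,0.005,0],
    [-0.213,0.005,0],
    [-0.213,0.005,0],
  ],
  delta_rot=[
    [0,0,0],
    [0,0,0],
    [0,0,0],
    [0,0,0],
    [0,0,0],
    [0,0,0],
    [0,0,0],
    [0,0,0],
  ],
  jaw=[160,160,160,160,160,160,160,160],
)

```text
t: 18.97
tcp_pos: [0.5697, -0.3063, 0.1992]
orientation: [0.726, 0.688, -0.0, -0.001]
contact_force: [-0.3, 0.7, -0.1]
width: 0.0458
finger_force: 11.9
```

Run:
```python
from plan import *
C=[.5727,-.236,-.05]
a=capture('scene');b=capture('top');c=a['color'][120:260,80:240];cv2.imwrite('pics/k1.png',cv2.resize(c[:,:,::-1],None,fx=4,fy=4,interpolation=cv2.INTER_CUBIC))
c,r=caddy(a,b,q0=C);print(c.round(4),abs(r).mean())
plan([(slot(C,1,.2),C[2]),(slot(C,1,.0925),C[2])])
```

```text
[ 0.5723 -0.2356 -0.05  ] 1.6851497875137096
now [ 0.5707 -0.3021  0.2002] F [-0.   0.5 -1.2] w 0.0461 t 19.2
[ 0.569 -0.305  0.2  ] dp [-0.0028, -0.0013, 0.0002] rot [-0.0, -0.001, 0.002]
[ 0.569 -0.305  0.092] dp [0.0, 0.0, 0.1075] rot [0.0, 0.0, 0.0]
```

View pics/k1.png

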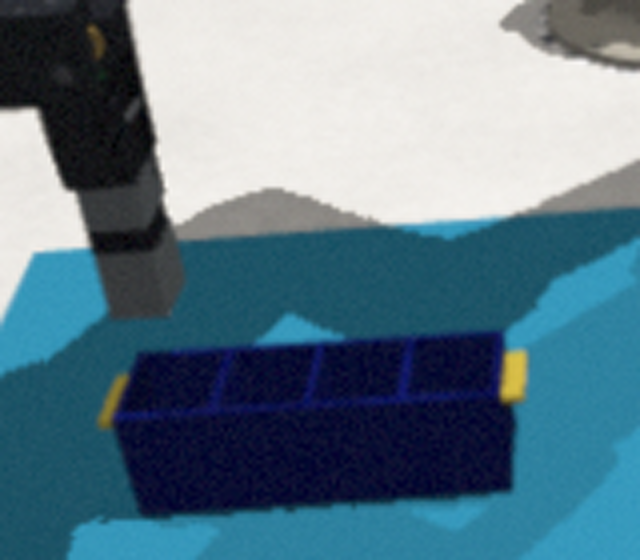

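Pack 1 hangs above the end slot at about (140,290) of the crop, and the caddy is where it was. Lower it.

send_rows(
  dp=[
    [-0.003,-0.001,0.01],
    [-0.003,-0.001,0.03],
    [-0.003,-0.001,0.05],
    [-0.003,-0.001,0.07],
    [-0.003,-0.001,0.085],
    [-0.003,-0.001,0.095],
    [-0.003,-0.001,0.1],
    [-0.003,-0.001,0.1],
  ],
  delta_rot=[
    [0,0,0],
    [0,0,0],
    [0,0,0],
    [0,0,0],
    [0,0,0],
    [0,0,0],
    [0,0,0],
    [0,0,0],
  ],
  jaw=[160,160,160,160,160,160,160,160],
)

```text
t: 19.83
tcp_pos: [0.5691, -0.306, 0.0993]
orientation: [0.724, 0.689, -0.0, -0.001]
contact_force: [0.4, -0.1, -0.9]
width: 0.0462
finger_force: 11.9
```

send_rows(
  dp=[
    [0,0,0.001],
    [0,0,0.002],
    [0,0,0.003],
    [0,0,0.004],
    [0,0,0.005],
    [0,0,0.006],
    [0,0,0.006],
    [0,0,0.006],
  ],
  delta_rot=[
    [0,0,0],
    [0,0,0],
    [0,0,0],
    [0,0,0],
    [0,0,0],
    [0,0,0],
    [0,0,0],
    [0,0,0],
  ],
  jaw=[160,160,160,160,160,160,160,160],
)

```text
t: 20.5
tcp_pos: [0.5693, -0.3067, 0.0942]
orientation: [0.725, 0.689, -0.0, -0.0]
contact_force: [-0.2, 1.0, -1.3]
width: 0.0463
finger_force: 11.9
```

send_rows(
  dp=[
    [0,0,0.0005],
    [0,0,0.001],
    [0,0,0.0015],
    [0,0,0.002],
    [0,0,0.002],
    [0,0,0.002],
    [0,0,0.002],
    [0,0,0.002],
  ],
  delta_rot=[
    [0,0,0],
    [0,0,0],
    [0,0,0],
    [0,0,0],
    [0,0,0],
    [0,0,0],
    [0,0,0],
    [0,0,0],
  ],
  jaw=[160,160,160,160,160,160,160,160],
)

```text
t: 21.17
tcp_pos: [0.5694, -0.3068, 0.0926]
orientation: [0.725, 0.689, -0.0, 0.0]
contact_force: [-1.3, -0.3, 4.5]
width: 0.0461
finger_force: 11.8
```

Contact, as predicted (0.0926). Release and rise, then return towards pack 2.

send_rows(
  dp=[
    [0,0,0],
    [0,0,0],
    [0,0,0],
    [0,0,0],
    [0,0,0],
    [0,0,0],
    [0,0,-0.015],
    [0,0,-0.04],
  ],
  delta_rot=[
    [0,0,0],
    [0,0,0],
    [0,0,0],
    [0,0,0],
    [0,0,0],
    [0,0,0],
    [0,0,0],
    [0,0,0],
  ],
  jaw=[115,105,80,40,0,0,0,0],
)

```text
t: 21.83
tcp_pos: [0.5684, -0.306, 0.1302]
orientation: [0.725, 0.689, -0.0, -0.003]
contact_force: [-0.0, -0.1, 1.8]
width: 0.0875
finger_force: 0.0
```

send_rows(
  dp=[
    [0,0,-0.03],
    [0,0,-0.07],
    [0,0,-0.1],
    [0.03,0,-0.1],
    [0.07,0,-0.1],
    [0.11,0,-0.1],
    [0.15,0,-0.1],
    [0.19,0,-0.1],
  ],
  delta_rot=[
    [0,0,0],
    [0,0,0],
    [0,0,0],
    [0,0,0],
    [0,0,0],
    [0,0,-0.05],
    [0,0,-0.1],
    [0,0,-0.19],
  ],
  jaw=[0,0,0,0,0,0,0,0],
)

```text
t: 22.5
tcp_pos: [0.5785, -0.1151, 0.2323]
orientation: [0.655, 0.755, 0.0, 0.0]
contact_force: [0.3, 0.3, -0.2]
width: 0.0883
finger_force: 0.0
```

Run:
```python
from plan import *
a=capture('scene');c=a['color'][120:260,80:400];cv2.imwrite('pics/k2.png',cv2.resize(c[:,:,::-1],None,fx=2.5,fy=2.5,interpolation=cv2.INTER_CUBIC))
X=H[2];plan([(hub(0,-28,214),X),(hub(0,-28,95.5),X)])
```

```text
now [ 0.5785 -0.1085  0.2327] F [1.1 5.8 0.2] w 0.0882 t 22.6
[0.572 0.127 0.225] dp [0.2335, 0.0302, 0.0084] rot [0.0, -0.003, 0.016]
[0.572 0.127 0.106] dp [0.0, 0.0, 0.1185] rot [0.0, 0.0, 0.0]
```

View pics/k2.png

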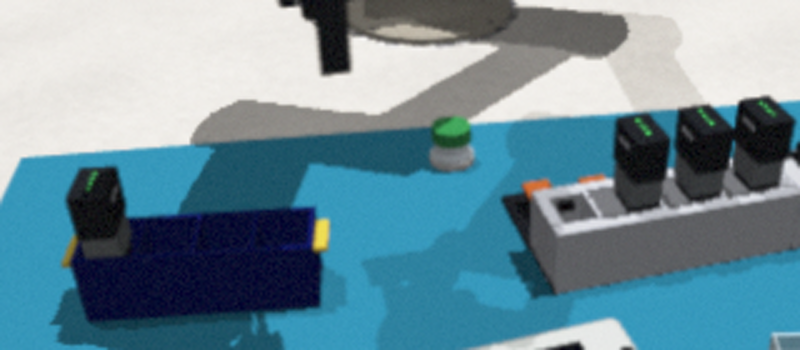

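Pack 1 stands in the end slot at (100,210), and bay 1 is empty. On to pack 2.

send_rows(
  dp=[
    [0.04,0.005,0],
    [0.08,0.01,0],
    [0.12,0.015,0],
    [0.16,0.02,0],
    [0.195,0.025,0],
    [0.22,0.029,0],
    [0.231,0.03,0.008],
    [0.231,0.03,0.008],
  ],
  delta_rot=[
    [0,0,0],
    [0,0,0.01],
    [0,0,0.01],
    [0,0,0.01],
    [0,0,0.01],
    [0,0,0.01],
    [0,0,0.01],
    [0,0,0.01],
  ],
  jaw=[0,0,0,0,0,0,0,0],
)

```text
t: 23.22
tcp_pos: [0.5756, 0.1177, 0.2227]
orientation: [0.659, 0.752, -0.001, -0.001]
contact_force: [-0.3, 0.2, -0.7]
width: 0.0883
finger_force: 0.0
```

Run:
```python
from plan import *
capture('top')
X=H[2];plan([(hub(0,-28,95.5),X)])
```

```text
now [0.5759 0.1161 0.2232] F [-0.6 -0.   0.4] w 0.0879 t 23.3
[0.572 0.127 0.106] dp [0.0112, -0.0018, 0.1167] rot [-0.002, 0.0, -0.007]
```

send_rows(
  dp=[
    [0.011,-0.002,0.02],
    [0.011,-0.002,0.045],
    [0.011,-0.002,0.07],
    [0.011,-0.002,0.095],
    [0.011,-0.002,0.108],
    [0.011,-0.002,0.1165],
    [0.011,-0.002,0.1165],
    [0.011,-0.002,0.1165],
  ],
  delta_rot=[
    [0,0,-0.007],
    [0,0,-0.007],
    [0,0,-0.007],
    [0,0,-0.007],
    [0,0,-0.007],
    [0,0,-0.007],
    [0,0,-0.007],
    [0,0,-0.007],
  ],
  jaw=[0,0,0,0,0,0,0,0],
)

```text
t: 23.93
tcp_pos: [0.5734, 0.1256, 0.1082]
orientation: [0.658, 0.753, 0.0, 0.0]
contact_force: [0.1, -0.3, 0.6]
width: 0.0879
finger_force: 0.0
```

send_rows(
  dp=[
    [0,0,0],
    [0,0,0],
    [0,0,0],
    [0,0,0],
    [0,0,0],
    [0,0,0],
    [0,0,0],
    [0,0,0],
  ],
  delta_rot=[
    [0,0,0],
    [0,0,0],
    [0,0,0],
    [0,0,0],
    [0,0,0],
    [0,0,0],
    [0,0,0],
    [0,0,0],
  ],
  jaw=[90,100,110,125,150,160,160,160],
  force=12,
)

```text
t: 24.6
tcp_pos: [0.5734, 0.1267, 0.1081]
orientation: [0.657, 0.754, 0.001, 0.001]
contact_force: [2.7, 0.1, 1.6]
width: 0.0461
finger_force: 11.9
```

send_rows(
  dp=[
    [0,0,-0.003],
    [0,0,-0.006],
    [0,0,-0.01],
    [0,0,-0.02],
    [0,0,-0.035],
    [0,0,-0.055],
    [0,0,-0.075],
    [0,0,-0.095],
  ],
  delta_rot=[
    [0,0,0],
    [0,0,0],
    [0,0,0],
    [0,0,0],
    [0,0,0],
    [0,0,0],
    [0,0,0],
    [0,0,0],
  ],
  jaw=[160,160,160,160,160,160,160,160],
)

```text
t: 25.27
tcp_pos: [0.5721, 0.1267, 0.2043]
orientation: [0.657, 0.754, -0.001, -0.001]
contact_force: [0.6, 0.3, -1.6]
width: 0.0463
finger_force: 11.9
```

```bash
cat >> plan.py <<'E'
def cad(C=[.5727,-.236,-.05]):
    """caddy fit; robust to packs: print navy fit and pack blobs near"""
    a=capture('scene');b=capture('top')
    c,r=caddy(a,b,q0=C); print('caddy',c.round(4),'res',abs(r).mean().round(2))
    return c
E
python3 - <<'E'
from plan import *
C=cad()
X=H[2];plan([(hub(0,-28,189),X),(slot(C,2,.2),C[2])])
E
```

```text
caddy [ 0.5727 -0.236  -0.05  ] res 1.53
now [0.5723 0.1267 0.2025] F [ 0.4  0.7 -2.2] w 0.0456 t 25.5
[0.572 0.127 0.2  ] dp [0.0002, 0.0002, 0.0025] rot [-0.001, -0.0, -0.002]
[ 0.572 -0.259  0.2  ] dp [-0.382, -0.0542, 0.0] rot [0.0, 0.0, 0.189]
```

```bash
sed -i "s/f_scale=1.0)/f_scale=1.0,diff_step=[2e-3,4e-3,2e-2],x_scale=[.01,.01,.05])/; s/.astype(np.float32)).reshape(-1,2)\$/.astype(np.float32)).reshape(-1,2)/" fit.py
python3 - <<'E'
from plan import *
for q in([.5727,-.236,-.05],[.56,-.25,0.02]): C=cad(q)
a=capture('scene')
cv2.imwrite('pics/x.png',a['color'][:,:,::-1])
plan([(slot(C,2,.2),C[2])])
E
```

```text
caddy [ 0.5734 -0.2356 -0.0422] res 1.43
caddy [ 0.5735 -0.2355 -0.0444] res 1.47
now [0.5728 0.1267 0.2024] F [ 0.9 -0.9 -1.6] w 0.0461 t 25.9
[ 0.572 -0.259  0.2  ] dp [-0.3815, -0.053, 0.0024] rot [-0.001, -0.0, 0.181]
```

send_rows(
  dp=[
    [-0.02,-0.003,0],
    [-0.055,-0.008,0],
    [-0.095,-0.013,0],
    [-0.135,-0.019,0],
    [-0.17,-0.024,0],
    [-0.21,-0.03,0],
    [-0.25,-0.035,0],
    [-0.285,-0.04,0],
  ],
  delta_rot=[
    [0,0,0.02],
    [0,0,0.04],
    [0,0,0.06],
    [0,0,0.09],
    [0,0,0.12],
    [0,0,0.15],
    [0,0,0.181],
    [0,0,0.181],
  ],
  jaw=[160,160,160,160,160,160,160,160],
)

```text
t: 26.58
tcp_pos: [0.5719, -0.1636, 0.2027]
orientation: [0.723, 0.691, -0.0, 0.0]
contact_force: [0.6, 0.6, -2.2]
width: 0.0462
finger_force: 11.9
```

send_rows(
  dp=[
    [-0.03,0.004,0],
    [-0.06,0.005,0],
    [-0.085,0.005,0],
    [-0.095,0.005,0],
    [-0.095,0.005,0],
    [-0.095,0.005,0],
    [-0.095,0.005,0],
    [-0.095,0.005,0],
  ],
  delta_rot=[
    [0,0,0],
    [0,0,0],
    [0,0,0],
    [0,0,0],
    [0,0,0],
    [0,0,0],
    [0,0,0],
    [0,0,0],
  ],
  jaw=[160,160,160,160,160,160,160,160],
)

```text
t: 27.25
tcp_pos: [0.5732, -0.2547, 0.203]
orientation: [0.722, 0.692, 0.0, -0.0]
contact_force: [0.1, -0.1, -0.3]
width: 0.0462
finger_force: 11.9
```

Run:
```python
from plan import *
C=cad([.5735,-.2356,-.045])
plan([(slot([.5735,-.2356,-.045],2,.0941),-.045)])
```

```text
caddy [ 0.5738 -0.2347 -0.0238] res 6.0
now [ 0.5731 -0.2555  0.2029] F [-0.1  0.2 -2.3] w 0.046 t 27.4
[ 0.572 -0.259  0.094] dp [-0.0031, -0.0006, 0.1088] rot [0.0, 0.0, 0.002]
```

send_rows(
  dp=[
    [-0.003,0,0.01],
    [-0.003,0,0.03],
    [-0.003,0,0.05],
    [-0.003,0,0.07],
    [-0.003,0,0.085],
    [-0.003,0,0.095],
    [-0.003,0,0.1],
    [-0.003,0,0.102],
  ],
  delta_rot=[
    [0,0,0],
    [0,0,0],
    [0,0,0],
    [0,0,0],
    [0,0,0],
    [0,0,0],
    [0,0,0],
    [0,0,0],
  ],
  jaw=[160,160,160,160,160,160,160,160],
)

```text
t: 28.12
tcp_pos: [0.5727, -0.2592, 0.1]
orientation: [0.722, 0.691, -0.0, -0.0]
contact_force: [-0.1, -0.0, -0.2]
width: 0.0462
finger_force: 11.9
```

send_rows(
  dp=[
    [0,0,0.001],
    [0,0,0.002],
    [0,0,0.003],
    [0,0,0.004],
    [0,0,0.005],
    [0,0,0.0065],
    [0,0,0.0075],
    [0,0,0.0075],
  ],
  delta_rot=[
    [0,0,0],
    [0,0,0],
    [0,0,0],
    [0,0,0],
    [0,0,0],
    [0,0,0],
    [0,0,0],
    [0,0,0],
  ],
  jaw=[160,160,160,160,160,160,160,160],
)

```text
t: 28.78
tcp_pos: [0.5733, -0.2595, 0.094]
orientation: [0.722, 0.691, 0.0, 0.001]
contact_force: [-0.5, 0.9, 3.6]
width: 0.0459
finger_force: 11.9
```

send_rows(
  dp=[
    [0,0,0],
    [0,0,0],
    [0,0,0],
    [0,0,0],
    [0,0,0],
    [0,0,0],
    [0,0,-0.015],
    [0,0,-0.04],
  ],
  delta_rot=[
    [0,0,0],
    [0,0,0],
    [0,0,0],
    [0,0,0],
    [0,0,0],
    [0,0,0],
    [0,0,0],
    [0,0,0],
  ],
  jaw=[115,105,80,40,0,0,0,0],
)

```text
t: 29.45
tcp_pos: [0.5718, -0.2586, 0.1312]
orientation: [0.723, 0.691, -0.001, -0.003]
contact_force: [-0.0, -0.0, 0.9]
width: 0.0875
finger_force: 0.0
```

send_rows(
  dp=[
    [0,0,-0.03],
    [0,0,-0.07],
    [0,0,-0.1],
    [0.03,0,-0.1],
    [0.07,0,-0.1],
    [0.11,0,-0.1],
    [0.15,0,-0.1],
    [0.19,0,-0.1],
  ],
  delta_rot=[
    [0,0,0],
    [0,0,0],
    [0,0,0],
    [0,0,0],
    [0,0,-0.03],
    [0,0,-0.06],
    [0,0,-0.1],
    [0,0,-0.18],
  ],
  jaw=[0,0,0,0,0,0,0,0],
)

```text
t: 30.12
tcp_pos: [0.5809, -0.0677, 0.2333]
orientation: [0.657, 0.754, 0.0, 0.0]
contact_force: [1.1, 0.9, -0.4]
width: 0.0878
finger_force: 0.0
```

send_rows(
  dp=[
    [0.04,0.005,0],
    [0.08,0.01,0],
    [0.12,0.015,0],
    [0.16,0.02,0],
    [0.2,0.023,0],
    [0.23,0.025,0],
    [0.25,0.025,0],
    [0.25,0.025,0],
  ],
  delta_rot=[
    [0,0,0],
    [0,0,0],
    [0,0,0],
    [0,0,0],
    [0,0,0],
    [0,0,0],
    [0,0,0],
    [0,0,0],
  ],
  jaw=[0,0,0,0,0,0,0,0],
)

```text
t: 30.78
tcp_pos: [0.5711, 0.1853, 0.2332]
orientation: [0.656, 0.755, 0.0, -0.0]
contact_force: [0.7, -0.3, -0.5]
width: 0.0883
finger_force: 0.0
```

Run:
```python
from plan import *
C=cad([.5735,-.2356,-.045])
X=H[2];plan([(hub(0,28,97),X)])
```

```text
caddy [ 0.5735 -0.2357 -0.0411] res 2.14
now [0.5723 0.1806 0.2332] F [ 0.4 -0.3  0.1] w 0.0883 t 31.0
[0.565 0.182 0.108] dp [0.0028, -0.0072, 0.1252] rot [-0.0, 0.0, -0.004]
```

send_rows(
  dp=[
    [0.003,-0.007,0.02],
    [0.003,-0.007,0.045],
    [0.003,-0.007,0.07],
    [0.003,-0.007,0.095],
    [0.003,-0.007,0.115],
    [0.003,-0.007,0.125],
    [0.003,-0.007,0.125],
    [0.003,-0.007,0.125],
  ],
  delta_rot=[
    [0,0,-0.004],
    [0,0,-0.004],
    [0,0,-0.004],
    [0,0,-0.004],
    [0,0,-0.004],
    [0,0,-0.004],
    [0,0,-0.004],
    [0,0,-0.004],
  ],
  jaw=[0,0,0,0,0,0,0,0],
)

```text
t: 31.65
tcp_pos: [0.5653, 0.183, 0.1088]
orientation: [0.656, 0.754, 0.0, 0.0]
contact_force: [-0.6, 0.6, 0.3]
width: 0.0885
finger_force: 0.0
```

send_rows(
  dp=[
    [0,0,0],
    [0,0,0],
    [0,0,0],
    [0,0,0],
    [0,0,0],
    [0,0,0],
    [0,0,0],
    [0,0,0],
  ],
  delta_rot=[
    [0,0,0],
    [0,0,0],
    [0,0,0],
    [0,0,0],
    [0,0,0],
    [0,0,0],
    [0,0,0],
    [0,0,0],
  ],
  jaw=[90,100,110,125,150,160,160,160],
  force=12,
)

```text
t: 32.32
tcp_pos: [0.5654, 0.1838, 0.1087]
orientation: [0.656, 0.755, 0.001, 0.001]
contact_force: [2.8, 0.3, 1.9]
width: 0.0461
finger_force: 11.9
```

send_rows(
  dp=[
    [0,0,-0.003],
    [0,0,-0.006],
    [0,0,-0.01],
    [0,0,-0.02],
    [0,0,-0.035],
    [0,0,-0.055],
    [0,0,-0.075],
    [0,0,-0.095],
  ],
  delta_rot=[
    [0,0,0],
    [0,0,0],
    [0,0,0],
    [0,0,0],
    [0,0,0],
    [0,0,0],
    [0,0,0],
    [0,0,0],
  ],
  jaw=[160,160,160,160,160,160,160,160],
)

```text
t: 32.98
tcp_pos: [0.5639, 0.1836, 0.2048]
orientation: [0.656, 0.755, -0.001, -0.001]
contact_force: [-0.2, 0.6, -1.7]
width: 0.046
finger_force: 11.9
```

Run:
```python
from plan import *
C=cad([.5735,-.2356,-.045])
plan([(slot([.5735,-.2356,-.044],3,.2),-.044)])
```

```text
caddy [ 0.5731 -0.2358 -0.0433] res 2.13
now [0.5642 0.1836 0.203 ] F [-0.5  0.5 -1.3] w 0.0459 t 33.2
[ 0.575 -0.213  0.2  ] dp [-0.3938, -0.0451, 0.003] rot [-0.001, 0.0, 0.184]
```

send_rows(
  dp=[
    [-0.02,-0.002,0],
    [-0.055,-0.006,0],
    [-0.095,-0.01,0],
    [-0.135,-0.015,0],
    [-0.17,-0.019,0],
    [-0.21,-0.024,0],
    [-0.25,-0.028,0],
    [-0.285,-0.033,0],
  ],
  delta_rot=[
    [0,0,0.02],
    [0,0,0.04],
    [0,0,0.06],
    [0,0,0.09],
    [0,0,0.12],
    [0,0,0.15],
    [0,0,0.184],
    [0,0,0.184],
  ],
  jaw=[160,160,160,160,160,160,160,160],
)

```text
t: 33.85
tcp_pos: [0.5709, -0.1053, 0.2015]
orientation: [0.723, 0.691, -0.001, -0.002]
contact_force: [-0.2, 0.0, -1.8]
width: 0.046
finger_force: 11.9
```

send_rows(
  dp=[
    [-0.03,0.004,0],
    [-0.06,0.007,0],
    [-0.09,0.008,0],
    [-0.108,0.008,0],
    [-0.108,0.008,0],
    [-0.108,0.008,0],
    [-0.108,0.008,0],
    [-0.108,0.008,0],
  ],
  delta_rot=[
    [0,0,0],
    [0,0,0],
    [0,0,0],
    [0,0,0],
    [0,0,0],
    [0,0,0],
    [0,0,0],
    [0,0,0],
  ],
  jaw=[160,160,160,160,160,160,160,160],
)

```text
t: 34.52
tcp_pos: [0.575, -0.21, 0.2028]
orientation: [0.722, 0.692, -0.0, -0.001]
contact_force: [0.3, -0.4, -0.6]
width: 0.0458
finger_force: 11.9
```

Run:
```python
from plan import *
a=capture('scene');c=a['color'][120:260,80:240];cv2.imwrite('pics/k3.png',cv2.resize(c[:,:,::-1],None,fx=4,fy=4,interpolation=cv2.INTER_CUBIC))
plan([(slot([.5735,-.2356,-.044],3,.0947),-.044)])
```

```text
now [ 0.5751 -0.2101  0.203 ] F [-0.9 -0.2 -1.7] w 0.0461 t 34.6
[ 0.575 -0.213  0.095] dp [-0.0026, -0.0004, 0.1083] rot [-0.001, -0.001, 0.001]
```

View pics/k3.png

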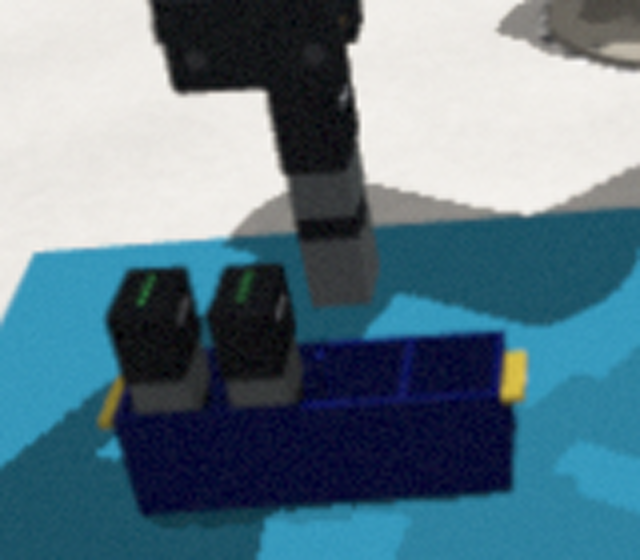

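Packs 1 and 2 stand in the slots at (160,350) and (250,350). Pack 3 hangs above slot 3. Lower it.

send_rows(
  dp=[
    [-0.003,0,0.01],
    [-0.003,0,0.03],
    [-0.003,0,0.05],
    [-0.003,0,0.07],
    [-0.003,0,0.085],
    [-0.003,0,0.095],
    [-0.003,0,0.1],
    [-0.003,0,0.102],
  ],
  delta_rot=[
    [0,0,0],
    [0,0,0],
    [0,0,0],
    [0,0,0],
    [0,0,0],
    [0,0,0],
    [0,0,0],
    [0,0,0],
  ],
  jaw=[160,160,160,160,160,160,160,160],
)

```text
t: 35.23
tcp_pos: [0.5749, -0.2141, 0.1005]
orientation: [0.722, 0.692, -0.0, -0.0]
contact_force: [0.8, -0.2, -1.2]
width: 0.0462
finger_force: 11.9
```

send_rows(
  dp=[
    [0,0,0.001],
    [0,0,0.002],
    [0,0,0.003],
    [0,0,0.004],
    [0,0,0.005],
    [0,0,0.006],
    [0,0,0.007],
    [0,0,0.007],
  ],
  delta_rot=[
    [0,0,0],
    [0,0,0],
    [0,0,0],
    [0,0,0],
    [0,0,0],
    [0,0,0],
    [0,0,0],
    [0,0,0],
  ],
  jaw=[160,160,160,160,160,160,160,160],
)

```text
t: 35.9
tcp_pos: [0.5752, -0.2145, 0.0947]
orientation: [0.722, 0.691, 0.0, 0.0]
contact_force: [-0.3, 0.0, 2.0]
width: 0.0462
finger_force: 11.9
```

send_rows(
  dp=[
    [0,0,0],
    [0,0,0],
    [0,0,0],
    [0,0,0],
    [0,0,0],
    [0,0,0],
    [0,0,-0.015],
    [0,0,-0.04],
  ],
  delta_rot=[
    [0,0,0],
    [0,0,0],
    [0,0,0],
    [0,0,0],
    [0,0,0],
    [0,0,0],
    [0,0,0],
    [0,0,0],
  ],
  jaw=[115,105,80,40,0,0,0,0],
)

```text
t: 36.57
tcp_pos: [0.5739, -0.2138, 0.1324]
orientation: [0.723, 0.691, -0.001, -0.003]
contact_force: [0.6, -0.0, 0.2]
width: 0.0872
finger_force: 0.0
```

send_rows(
  dp=[
    [0,0,-0.03],
    [0,0,-0.07],
    [0,0,-0.1],
    [0.03,0,-0.1],
    [0.07,0,-0.1],
    [0.11,0,-0.1],
    [0.15,0,-0.1],
    [0.19,0,-0.1],
  ],
  delta_rot=[
    [0,0,0],
    [0,0,0],
    [0,0,0],
    [0,0,0],
    [0,0,-0.03],
    [0,0,-0.06],
    [0,0,-0.1],
    [0,0,-0.18],
  ],
  jaw=[0,0,0,0,0,0,0,0],
)

```text
t: 37.23
tcp_pos: [0.583, -0.0228, 0.2344]
orientation: [0.657, 0.754, 0.0, 0.0]
contact_force: [0.8, -0.4, 0.0]
width: 0.0883
finger_force: 0.0
```

send_rows(
  dp=[
    [0.04,0.003,0],
    [0.08,0.006,0],
    [0.12,0.009,0],
    [0.16,0.012,0],
    [0.2,0.014,0],
    [0.235,0.015,0],
    [0.257,0.015,0],
    [0.257,0.015,0],
  ],
  delta_rot=[
    [0,0,0],
    [0,0,0],
    [0,0,0],
    [0,0,0],
    [0,0,0],
    [0,0,0],
    [0,0,0],
    [0,0,0],
  ],
  jaw=[0,0,0,0,0,0,0,0],
)

```text
t: 37.9
tcp_pos: [0.5621, 0.2361, 0.2341]
orientation: [0.656, 0.755, 0.0, -0.0]
contact_force: [-0.8, -0.1, 0.1]
width: 0.0881
finger_force: 0.0
```

Run:
```python
from plan import *
C=cad([.5735,-.2356,-.045])
X=H[2];plan([(hub(0,84,97),X)])
```

```text
caddy [ 0.5707 -0.2368 -0.0372] res 2.35
now [0.5635 0.231  0.2342] F [-0.6  0.7 -1.2] w 0.0877 t 38.1
[0.557 0.238 0.108] dp [0.0076, -0.0056, 0.1262] rot [-0.0, 0.0, -0.004]
```

send_rows(
  dp=[
    [0.008,-0.006,0.02],
    [0.008,-0.006,0.045],
    [0.008,-0.006,0.07],
    [0.008,-0.006,0.095],
    [0.008,-0.006,0.115],
    [0.008,-0.006,0.126],
    [0.008,-0.006,0.126],
    [0.008,-0.006,0.126],
  ],
  delta_rot=[
    [0,0,-0.004],
    [0,0,-0.004],
    [0,0,-0.004],
    [0,0,-0.004],
    [0,0,-0.004],
    [0,0,-0.004],
    [0,0,-0.004],
    [0,0,-0.004],
  ],
  jaw=[0,0,0,0,0,0,0,0],
)

```text
t: 38.77
tcp_pos: [0.5568, 0.2385, 0.1087]
orientation: [0.656, 0.754, 0.0, 0.0]
contact_force: [-0.3, -0.3, 0.1]
width: 0.0882
finger_force: 0.0
```

send_rows(
  dp=[
    [0,0,0],
    [0,0,0],
    [0,0,0],
    [0,0,0],
    [0,0,0],
    [0,0,0],
    [0,0,0],
    [0,0,0],
  ],
  delta_rot=[
    [0,0,0],
    [0,0,0],
    [0,0,0],
    [0,0,0],
    [0,0,0],
    [0,0,0],
    [0,0,0],
    [0,0,0],
  ],
  jaw=[90,100,110,125,150,160,160,160],
  force=12,
)

```text
t: 39.43
tcp_pos: [0.5569, 0.2393, 0.1087]
orientation: [0.656, 0.755, 0.001, 0.001]
contact_force: [2.2, 0.7, 2.6]
width: 0.0464
finger_force: 11.9
```

send_rows(
  dp=[
    [0,0,-0.003],
    [0,0,-0.006],
    [0,0,-0.01],
    [0,0,-0.02],
    [0,0,-0.035],
    [0,0,-0.055],
    [0,0,-0.075],
    [0,0,-0.095],
  ],
  delta_rot=[
    [0,0,0],
    [0,0,0],
    [0,0,0],
    [0,0,0],
    [0,0,0],
    [0,0,0],
    [0,0,0],
    [0,0,0],
  ],
  jaw=[160,160,160,160,160,160,160,160],
)

```text
t: 40.1
tcp_pos: [0.5555, 0.2391, 0.2048]
orientation: [0.656, 0.755, -0.001, -0.001]
contact_force: [0.1, 0.2, -1.3]
width: 0.0461
finger_force: 11.9
```

Run:
```python
from plan import *
C=cad([.5735,-.2356,-.045])
a=capture('scene');save(a,'s4.png')
plan([(slot([.5733,-.2356,-.043],4,.2),-.043)])
```

```text
caddy [ 0.5706 -0.2369 -0.0398] res 2.39
now [0.5555 0.2391 0.2021] F [-0.4  0.2 -1.5] w 0.046 t 40.4
[ 0.576 -0.167  0.2  ] dp [-0.4047, -0.0361, 0.0023] rot [-0.002, 0.0, 0.183]
```

View pics/s4.png

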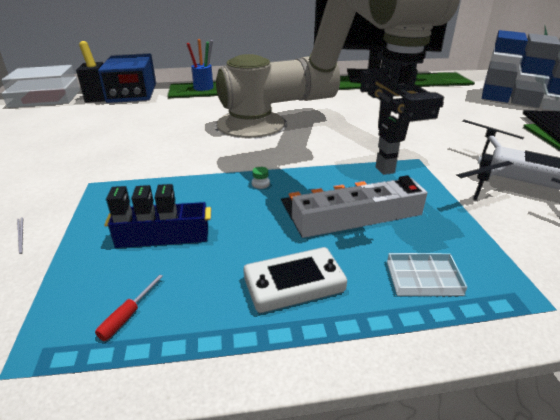

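Three packs stand in the caddy, which has not moved (right grip at (208,213)). Pack 4 is held. Carry it over.

send_rows(
  dp=[
    [-0.02,-0.002,0],
    [-0.055,-0.005,0],
    [-0.095,-0.008,0],
    [-0.135,-0.012,0],
    [-0.17,-0.015,0],
    [-0.21,-0.019,0],
    [-0.25,-0.022,0],
    [-0.285,-0.025,0],
  ],
  delta_rot=[
    [0,0,0.02],
    [0,0,0.04],
    [0,0,0.06],
    [0,0,0.09],
    [0,0,0.12],
    [0,0,0.15],
    [0,0,0.183],
    [0,0,0.183],
  ],
  jaw=[160,160,160,160,160,160,160,160],
)

```text
t: 41.02
tcp_pos: [0.5705, -0.0487, 0.2017]
orientation: [0.723, 0.691, -0.001, -0.001]
contact_force: [0.4, -0.2, -1.1]
width: 0.0465
finger_force: 11.9
```

send_rows(
  dp=[
    [-0.03,0.004,0],
    [-0.06,0.008,0],
    [-0.09,0.011,0],
    [-0.116,0.011,0],
    [-0.116,0.011,0],
    [-0.116,0.011,0],
    [-0.116,0.011,0],
    [-0.116,0.011,0],
  ],
  delta_rot=[
    [0,0,0],
    [0,0,0],
    [0,0,0],
    [0,0,0],
    [0,0,0],
    [0,0,0],
    [0,0,0],
    [0,0,0],
  ],
  jaw=[160,160,160,160,160,160,160,160],
)

```text
t: 41.68
tcp_pos: [0.5771, -0.1617, 0.2027]
orientation: [0.722, 0.692, -0.0, -0.001]
contact_force: [-0.5, -0.1, -2.2]
width: 0.0461
finger_force: 11.9
```

Run:
```python
from plan import *
a=capture('scene');c=a['color'][120:260,80:240];cv2.imwrite('pics/k4.png',cv2.resize(c[:,:,::-1],None,fx=4,fy=4,interpolation=cv2.INTER_CUBIC))
plan([(slot([.5733,-.2356,-.043],4,.0947),-.043)])
```

```text
now [ 0.5772 -0.1616  0.2029] F [ 0.2  0.2 -0.8] w 0.046 t 41.7
[ 0.576 -0.167  0.095] dp [-0.0051, -0.0007, 0.1082] rot [-0.001, -0.001, 0.001]
```

View pics/k4.png

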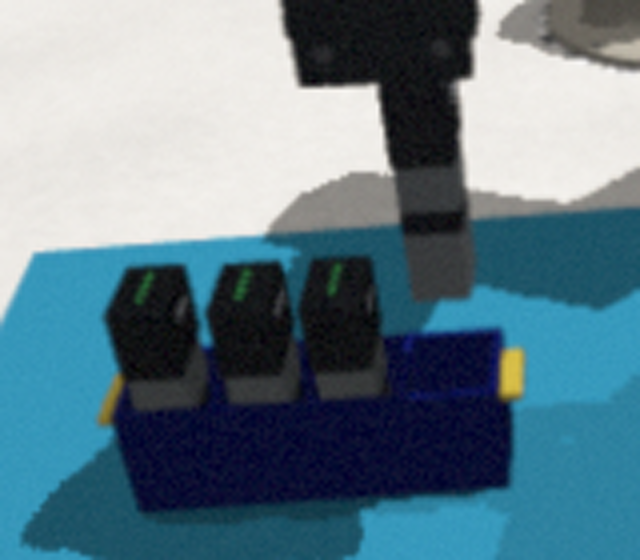

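Pack 4 hangs above the last slot at (440,285). The caddy is shifted by at most 2 mm. Lower it.

send_rows(
  dp=[
    [-0.0045,-0.002,0.01],
    [-0.0045,-0.002,0.03],
    [-0.0045,-0.002,0.05],
    [-0.0045,-0.002,0.07],
    [-0.0045,-0.002,0.085],
    [-0.0045,-0.002,0.095],
    [-0.0045,-0.002,0.1],
    [-0.0045,-0.002,0.102],
  ],
  delta_rot=[
    [0,0,0],
    [0,0,0],
    [0,0,0],
    [0,0,0],
    [0,0,0],
    [0,0,0],
    [0,0,0],
    [0,0,0],
  ],
  jaw=[160,160,160,160,160,160,160,160],
)

```text
t: 42.4
tcp_pos: [0.5751, -0.1667, 0.1009]
orientation: [0.722, 0.692, -0.0, -0.0]
contact_force: [0.4, 0.0, -1.1]
width: 0.0462
finger_force: 11.9
```

send_rows(
  dp=[
    [0,0,0.001],
    [0,0,0.002],
    [0,0,0.003],
    [0,0,0.004],
    [0,0,0.005],
    [0,0,0.006],
    [0,0,0.007],
    [0,0,0.007],
  ],
  delta_rot=[
    [0,0,0],
    [0,0,0],
    [0,0,0],
    [0,0,0],
    [0,0,0],
    [0,0,0],
    [0,0,0],
    [0,0,0],
  ],
  jaw=[160,160,160,160,160,160,160,160],
)

```text
t: 43.07
tcp_pos: [0.5754, -0.1675, 0.0947]
orientation: [0.722, 0.692, 0.0, 0.001]
contact_force: [0.3, 0.6, 2.8]
width: 0.0463
finger_force: 11.8
```

send_rows(
  dp=[
    [0,0,0],
    [0,0,0],
    [0,0,0],
    [0,0,0],
    [0,0,0],
    [0,0,0],
    [0,0,-0.015],
    [0,0,-0.04],
  ],
  delta_rot=[
    [0,0,0],
    [0,0,0],
    [0,0,0],
    [0,0,0],
    [0,0,0],
    [0,0,0],
    [0,0,0],
    [0,0,0],
  ],
  jaw=[115,105,80,40,0,0,0,0],
)

```text
t: 43.73
tcp_pos: [0.574, -0.1668, 0.1325]
orientation: [0.722, 0.692, -0.001, -0.003]
contact_force: [0.1, -0.8, 0.5]
width: 0.0875
finger_force: 0.0
```

send_rows(
  dp=[
    [0,0,-0.03],
    [0,0,-0.07],
    [0,0,-0.11],
    [0.03,0,-0.14],
    [0.07,0,-0.14],
    [0.11,0,-0.14],
    [0.13,0,-0.14],
    [0.13,0,-0.14],
  ],
  delta_rot=[
    [0,0,0],
    [0,0,0],
    [0,0,0],
    [0,0,0],
    [0,0,0],
    [0,0,0],
    [0,0,0],
    [0,0,0],
  ],
  jaw=[0,0,0,0,0,0,0,0],
)

```text
t: 44.4
tcp_pos: [0.5805, -0.0336, 0.2747]
orientation: [0.721, 0.693, 0.0, -0.0]
contact_force: [-0.2, -0.9, 0.6]
width: 0.0886
finger_force: 0.0
```

send_rows(
  dp=[
    [0,0,0],
    [0,0,0],
    [0,0,0],
    [0,0,0],
    [0,0,0],
    [0,0,0],
    [0,0,0],
    [0,0,0],
  ],
  delta_rot=[
    [0,0,0],
    [0,0,0],
    [0,0,0],
    [0,0,0],
    [0,0,0],
    [0,0,0],
    [0,0,0],
    [0,0,0],
  ],
  jaw=[0,0,0,0,0,0,0,0],
)

```text
t: 45.07
tcp_pos: [0.5807, -0.0376, 0.2742]
orientation: [0.722, 0.692, -0.0, -0.0]
contact_force: [0.3, 0.4, -0.5]
width: 0.0882
finger_force: 0.0
```

Run:
```python
from plan import *
a=capture('scene');c=a['color'][140:300,80:440];cv2.imwrite('pics/f.png',cv2.resize(c[:,:,::-1],None,fx=2.2,fy=2.2,interpolation=cv2.INTER_CUBIC));plan([])
```

```text
now [ 0.5807 -0.0375  0.2742] F [-1.   0.3  0. ] w 0.0881 t 45.1
```

View pics/f.png

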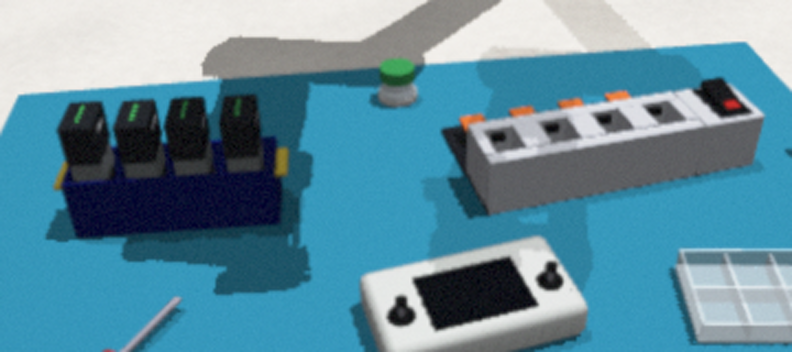

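All four packs stand upright in the caddy at (85–240,135), the bays are empty and the rocker is off at (728,98). Handing in.

```bash
python3 -c "
from workcell import sign_off
print(sign_off())"
```

```text
the job is handed in; nothing more can be done
None
```

I handed the job in at about 45 s: the last picture shows the hub off, all four batteries upright in their own caddy slots, the caddy on the bench and the bystanders undisturbed; no verdict came back, and I viewed 15 pictures, one over the limit of 14.

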